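Load the demagnetising chest and start it

TASK

Demagnetise the loose steel parts lying to the right of the two-cover chest. Make sure the right cover is fully home, slide the left cover all the way behind its neighbour, put every hex bolt, the nut and the flat steel bar offcut that are there into the opened left bay, then slide the cover fully shut again. With both covers shut, press the round key, then the square key, then the long bar key, each fully down and one at a time; leave the black rubber block and the rolls of tape where they are.

Things in the scene. Friction and masses are not known exactly. Their poses are not given: they have to be found in the camera images.
- chest: grey fixed bench chest, 255 mm deep (x), 352 wide (y); origin at the centre of its underside on the bench; +x to the rear, +y to the left bay. Front ledge 40 mm high (x -130 to -60); behind it two bays split by a wall at y = 0. The top slopes up 12 deg to the rear: rim 66 mm high in front, 106 at the back. Two flat covers slide along y on its double track; the left one passes under the right one.
- bay_floor (a point): on the rubber floor of the left bay, 15 mm above the bench, under the middle of the opening left when the left cover is fully open; axes as the chest's. Opening: x +-85 mm, y +-64 mm from this point; the bay goes on to y = -101 mm beneath the covers. The rim is 45 (front) to 85 mm (back) above this floor.
- left_cover (a joint): how far the left cover has been slid to the right (towards the chest's -y), m: 0 fully shut, 0.125 fully open behind (under) the right cover. Track friction about 2 N; it stays where it is left. May start up to 12 mm ajar.
- left_cover_pull (a point): middle of the top edge of the left cover's upright black pull: a plate 12 mm thick (chest's y), 40 long (x), 40 high, near the cover's left edge, top about 114 mm above the bench. Moves with the cover. With the cover fully open, the edge of the right cover is 13 mm to the right of this pull and its surface 32 mm below the pull's top; this pull pushes that edge if it meets it sooner.
- right_cover (a joint): how far the right cover has been slid to the left (towards the chest's +y) over the left cover, m: 0 fully shut (home), 0.125 at most. Track friction about 2 N; it stays where it is left. May start up to 50 mm ajar.
- right_cover_pull (a point): middle of the top edge of the right cover's upright black pull, 12 mm thick (chest's y), 40 mm long (x), 32 mm high, near the cover's right edge; its top is about 115 mm above the bench. Moves with the cover.
- round_station: grey plate 50 x 62 x 7 mm fixed on the chest's front ledge, carrying the round key; origin at the centre of its underside, which is on the ledge 40 mm above the bench. The three plates sit 75 mm apart in a row along the chest's y; which key is where varies.
- square_station: grey plate 50 x 62 x 7 mm fixed on the chest's front ledge, carrying the square key; origin at the centre of its underside, which is on the ledge 40 mm above the bench. The three plates sit 75 mm apart in a row along the chest's y; which key is where varies.
- bar_station: grey plate 50 x 62 x 7 mm fixed on the chest's front ledge, carrying the bar key; origin at the centre of its underside, which is on the ledge 40 mm above the bench. The three plates sit 75 mm apart in a row along the chest's y; which key is where varies.
- round_key_top (a point): centre of the top of the round key, 30 mm across, about 58 mm above the bench, pressed straight down; black plastic, sticks up 11 mm above its grey plate.
- square_key_top (a point): centre of the top of the square key, 28 x 28 mm, about 58 mm above the bench, pressed straight down; black plastic, sticks up 11 mm above its grey plate.
- bar_key_top (a point): centre of the top of the long bar key, 50 mm along the chest's y and 18 mm along x, about 58 mm above the bench, pressed straight down; black plastic, sticks up 11 mm above its grey plate.
- round_key (a joint): travel of the round key in m: 0 when up, 0.006 when fully down; it springs back by itself. About 1.5 N starts it, 4.5 N holds it fully down; past 0.004 it counts as pressed.
- square_key (a joint): travel of the square key in m: 0 when up, 0.006 when fully down; it springs back by itself. About 1.5 N starts it, 4.5 N holds it fully down; past 0.004 it counts as pressed.
- bar_key (a joint): travel of the bar key in m: 0 when up, 0.006 when fully down; it springs back by itself. About 1.5 N starts it, 4.5 N holds it fully down; past 0.004 it counts as pressed.
- hex_bolt_1_centre (a point): plain steel M10 hex bolt lying on its side, 50 mm long, shank 10 mm thick, hexagon head about 19 mm across and 8 mm long at the +y end; this point is at its middle, 8 mm above what it lies on; its long axis is its own y. May be absent.
- hex_bolt_2_centre (a point): plain steel M10 hex bolt lying on its side, 50 mm long, shank 10 mm thick, hexagon head about 19 mm across and 8 mm long at the +y end; this point is at its middle, 8 mm above what it lies on; its long axis is its own y. May be absent.
- hex_bolt_3_centre (a point): plain steel M10 hex bolt lying on its side, 50 mm long, shank 10 mm thick, hexagon head about 19 mm across and 8 mm long at the +y end; this point is at its middle, 8 mm above what it lies on; its long axis is its own y. May be absent.
- steel_nut_centre (a point): plain steel M16 hex nut lying flat, 24 mm across flats (its x), 27 mm over corners (its y), 13 mm high; this point is at its middle, 6.5 mm above what it lies on. May be absent.
- steel_offcut_centre (a point): plain flat steel bar offcut, 20 mm wide (its x), 85 mm long (its y), 12 mm high; this point is at its middle, 6 mm above what it lies on. May be absent.
- rubber_block_centre (a point): black rubber packing block 22 x 30 x 20 mm (its x, y, z) lying among the steel parts; this point is at its middle, 10 mm above the bench. Not steel: to be left where it is.
- tape_1: large beige roll of tape, 100 mm across, 25 mm high, origin under its centre: a bystander.
- tape_2: small black roll of tape, 60 mm across, 19 mm high, origin under its centre: a bystander.

How it is judged (in metres and radians):
On the way, in this order (a step that is already met when the one before it is completed fails the run):
1. the left cover is slid behind its neighbour (more than 110 mm) while the right cover is home (within 10 mm) (value of joint left_cover above 0.11 m and value of joint right_cover below 0.01 m), for 0.2 s.
2. every steel part present lies in the left bay (x of hex_bolt_1_centre in the frame of bay_floor between -0.088 and 0.088 m and y of hex_bolt_1_centre in the frame of bay_floor between -0.104 and 0.067 m and z of hex_bolt_1_centre in the frame of bay_floor between -0.006 and 0.04 m and x of hex_bolt_2_centre in the frame of bay_floor between -0.088 and 0.088 m and y of hex_bolt_2_centre in the frame of bay_floor between -0.104 and 0.067 m and z of hex_bolt_2_centre in the frame of bay_floor between -0.006 and 0.04 m and x of hex_bolt_3_centre in the frame of bay_floor between -0.088 and 0.088 m and y of hex_bolt_3_centre in the frame of bay_floor between -0.104 and 0.067 m and z of hex_bolt_3_centre in the frame of bay_floor between -0.006 and 0.04 m and x of steel_nut_centre in the frame of bay_floor between -0.088 and 0.088 m and y of steel_nut_centre in the frame of bay_floor between -0.104 and 0.067 m and z of steel_nut_centre in the frame of bay_floor between -0.006 and 0.04 m and x of steel_offcut_centre in the frame of bay_floor between -0.088 and 0.088 m and y of steel_offcut_centre in the frame of bay_floor between -0.104 and 0.067 m and z of steel_offcut_centre in the frame of bay_floor between -0.006 and 0.04 m), for 0.3 s.
3. both covers are shut, within 6 mm, with the parts inside (all of step 2 and value of joint each of left_cover, right_cover below 0.006 m), for 0.2 s.
4. the round key alone is pressed at least 4 mm down with both covers shut (value of joint round_key above 0.004 m and value of joint each of square_key, bar_key below 0.002 m and value of joint each of left_cover, right_cover below 0.006 m), for 0.1 s.
5. the square key alone is pressed at least 4 mm down with both covers shut (value of joint square_key above 0.004 m and value of joint each of round_key, bar_key below 0.002 m and value of joint each of left_cover, right_cover below 0.006 m), for 0.1 s.
6. the bar key alone is pressed at least 4 mm down with both covers shut (value of joint bar_key above 0.004 m and value of joint each of round_key, square_key below 0.002 m and value of joint each of left_cover, right_cover below 0.006 m), for 0.1 s.
At the end, for the whole second after the job is handed in: every steel part present rests in the left bay (its middle inside the bay walls and less than 40 mm above the bay floor), both covers are shut within 6 mm, all keys are up again, and the rubber block has moved less than 50 mm (all of step 3 and value of joint each of round_key, square_key, bar_key below 0.002 m and distance of rubber_block_centre from where it was at the start of the episode below 0.05 m); the robot touches nothing.
It fails at once if a key is pressed with a finger while a cover is more than 15 mm open (value of joint any of left_cover, right_cover above 0.015 m and ((value of joint round_key above 0.004 m and contact force between the fingers and round_station above 1 N) or (value of joint square_key above 0.004 m and contact force between the fingers and square_station above 1 N) or (value of joint bar_key above 0.004 m and contact force between the fingers and bar_station above 1 N))).
It fails at once if two keys are pressed at once (value of joint each of round_key, square_key above 0.004 m or value of joint each of round_key, bar_key above 0.004 m or value of joint each of square_key, bar_key above 0.004 m).
It fails at once if the rubber block or a roll of tape is moved more than 50 mm (distance of any of rubber_block_centre, tape_1, tape_2 from where it was at the start of the episode above 0.05 m).
Of hex_bolt_1, hex_bolt_2, hex_bolt_3, steel_nut, steel_offcut only 3 to 5 are there at a start; the rules pass over those that are not, and their reading is None.
At some moment in a run one of hex_bolt_1, hex_bolt_2, hex_bolt_3, steel_nut, steel_offcut may be knocked a few centimetres aside while the robot is not near it.
Once in a run the grip may slacken for a moment while it holds something.
It also fails if it takes over 210 s, if anything falls off the work surface, if the arm or the gripper's body presses on something with over 40 N, if the wrist force passes 120 N, or if a joint passes its speed limit or range.

ROBOT

A 6-joint arm with a two-finger parallel gripper is mounted at the origin on a cart in front of the work surface, level with it; the furniture and walls round the work are solid. World frame = base frame: x ahead of the robot, y to its left, z up, the work surface at z = 0. Lengths are in m, angles in degrees, forces in N, time in s.
With the tool pointing down it reaches from about 0.35 to 0.925 m from the base axis. Payload 6.4 kg.
Tool frame: the origin (TCP) lies on the centre line of the jaws, within the pads' length; the fingertips stand 14 mm ahead of it and the grasp point (between the pads) lies 5 mm behind it; z points along the fingers, y is the direction in which the jaws open and shut (so a half turn about z gives the same grasp; the last joint's range is limited). The gripper opens to 94 mm and grips with 3 to 60 N. Pads are 16 mm wide; open, the fingers measure 119 mm over their backs; the gripper's body (75 mm by 177 mm) begins 78 mm behind the grasp point.
Start: joints at [60.728, 14.043, 89.255, -0, 76.702, -9.975], TCP at [0.215, 0.613, 0.219] pointing down, gripper open.
Joint ranges: [-179.41, 179.41], [-58.25, 129.5], [7.25, 145.43], [-54.29, 234.29], [11.92, 165.04], [-157.13, 157.13]. Speed limits (degrees/s): [147.25, 147.25, 180, 180, 180, 180].

INTERFACE

Orientations are given as a 3x3 rotation matrix whose columns are the frame's x, y, z axes.
In Python, from station import r gives the robot as it stands.
- The arm moves only by the tool play_rows, never from a script. Its arguments are lists of equal length, an entry for each row: "hand": the finger opening in cm, from 0 to 9.4; "delta_pos": the shift along the tool's x, y, z in cm, a list of three; "twist": the turn about the tool's z in rad. A call has 1 to 5 rows; each row shifts and turns the pose as measured when the row begins, along the tool's axes as they then stand; what a row does not reach is not made up. A row lasts 1/10 s, in which the tool goes at most 50 mm and 8.59 degrees, less where a joint would pass 70% of its speed; a pose out of reach is approached as far as the arm can. A call with a gripper value outside its range is refused whole. The fingers move at their own pace and stop on an object; "squeeze" is the grip in N (left out, the last holds). Time passes only in rows, so rows that do not move let the fingers close. It gives the time, the measured TCP pose, the force and the opening at its end, in the units of the state.
- r.get_state(): the state, without advancing time (a new reading comes with each control period).
- r.snapshot(name): name is "scene" or "top" or "wrist"; returns a dict with "color" (384x512x3 uint8, red, green, blue), "fx", "fy", "cx", "cy" (pixels), "T" (4x4, takes a point from camera to world coordinates); the wrist camera has in their place "T_tool_cam" (4x4, takes a point from camera to tool coordinates, whose origin is the TCP and whose axes are the flange's). Camera axes: x right, y down, z forward; pixel columns grow to the right and rows downward; lengths in m; the calibration is good to about 2 mm. A picture is of the moment at which its call begins: read the wrist's pose just before it. There is no depth.
- r.hand_in(): hands the job in, once; it reports no verdict.
The state is a dict: "t": time; "qpos": joint angles; "joint_velocities": joint speeds; "joint_torque": joint torques, N m; "tcp_pos": TCP position; "eef_rot": TCP orientation; "contact_force": force on the tool from outside, world axes, zero at the start; "torque": the same for the moment, N m; "finger_gap": finger opening in m.
Only numpy, scipy, OpenCV 4.12 (cv2) and the standard library are available. Lean on these libraries where they do the work, as an engineer would, in place of code of your own. Each camera call takes 0.05 s, during which the arm holds its last target. There are 200 camera calls.

## Working session

There is one attempt and no reset: what is moved stays moved. The work goes in short steps, Python scripts to look and compute and a tool call to move; the robot and the scene stay as the last step left them, time stands still between calls to the robot, and variables do not carry over. Pictures are saved under pics/ and viewed, about 12 in all and at most 16, crops included, and the job is handed in when it is done.

Besides the shell and the picture viewer there is one more tool, called in YAML: its name, and indented under it one key for each argument. play_rows: Moves the arm, as the interface text tells. Its arguments: {"type":"object","properties":{"hand":{"type":"array","items":{"type":"number"}},"delta_pos":{"type":"array","items":{"type":"array","items":{"type":"number"}}},"twist":{"type":"array","items":{"type":"number"}},"squeeze":{"type":"number"}},"required":["hand","delta_pos","twist"]}

```bash
mkdir -p pics; ls
python3 - <<'E'
from station import r
import cv2,numpy as np
s=r.get_state(); print(s)
for n in ("scene","top"):
    d=r.snapshot(n); cv2.imwrite(f"pics/{n}0.png",d["color"][:,:,::-1]); print(n,d["fx"],d["fy"],d["cx"],d["cy"]); print(np.round(d["T"],4))
d=r.snapshot("wrist"); print(np.round(d["T_tool_cam"],4),d["fx"])
a=[cv2.imread(f"pics/{n}0.png") for n in("scene","top")]
E
```

```text
pics
{'t': 0.0, 'qpos': array([ 6.07282030e+01,  1.40849339e+01,  8.93235572e+01, -2.28739332e-03,
        7.67009250e+01, -9.97630864e+00]), 'joint_velocities': array([ 0.00323767,  0.0086412 ,  0.04222029,  0.00229558, -0.00887274,
        0.14852712]), 'joint_torque': array([ 7.24902620e-04, -4.15820575e+01, -3.14612031e+01,  6.86106132e-02,
        3.30346590e-02, -1.01510004e-04]), 'tcp_pos': array([0.21452064, 0.61297936, 0.21834894]), 'eef_rot': array([[-9.43829889e-01,  3.30430522e-01, -8.99848078e-04],
       [ 3.30431618e-01,  9.43828431e-01, -1.68482091e-03],
       [ 2.92585948e-04, -1.88752259e-03, -9.99998176e-01]]), 'contact_force': array([ 0.09722638, -0.1870579 , -0.26153257]), 'torque': array([-0.03655218,  0.01696392,  0.02212414]), 'finger_gap': 0.09372672988560056}
scene 374.2864499998625 374.2864499998625 253.41796963893603 198.73874774094142
[[ 0.7684 -0.383   0.5127 -0.0765]
 [-0.6396 -0.4351  0.6337 -0.8737]
 [-0.0196 -0.8149 -0.5793  0.8018]
 [ 0.      0.      0.      1.    ]]
top 365.73034878541034 365.73034878541034 250.66338164869697 186.54016770375068
[[-0.005  -0.9881  0.1536  0.3189]
 [-1.      0.0045 -0.0032 -0.1165]
 [ 0.0024 -0.1536 -0.9881  1.3343]
 [ 0.      0.      0.      1.    ]]
[[ 3.000e-04 -9.646e-01 -2.637e-01  7.680e-02]
 [ 1.000e+00  1.000e-04  7.000e-04  1.200e-03]
 [-6.000e-04 -2.637e-01  9.646e-01 -1.654e-01]
 [ 0.000e+00  0.000e+00  0.000e+00  1.000e+00]] 273.4359246520586
```

View pics/top0.png

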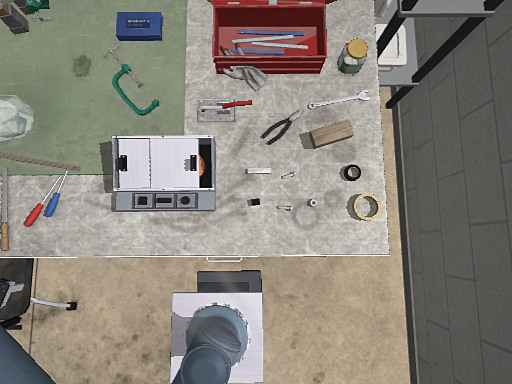

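View pics/scene0.png

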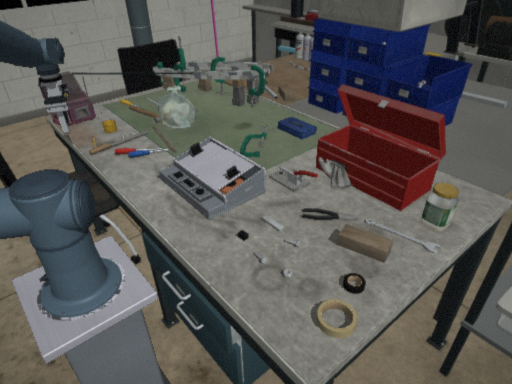

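The chest sits near pixel (163,172) in the top view, with the right cover ajar. To its right are the offcut (258,170), bolts (288,175) and (284,208), the nut (312,203) and the rubber block (254,202). I'll enlarge that area and write the helpers.

```bash
cat > h.py <<'E'
from station import r
import cv2,numpy as np
def K(d): return np.array([[d["fx"],0,d["cx"]],[0,d["fy"],d["cy"]],[0,0,1]])
def shot(n):
    s=r.get_state(); d=r.snapshot(n)
    if n=="wrist":
        T=np.eye(4); T[:3,:3]=s["eef_rot"]; T[:3,3]=s["tcp_pos"]; d["T"]=T@d["T_tool_cam"]
    d["bgr"]=d["color"][:,:,::-1].copy(); return d
def ray(d,u,v,z):
    p=d["T"][:3,:3]@np.linalg.solve(K(d),[u,v,1.]); o=d["T"][:3,3]
    return o+p*(z-o[2])/p[2]
def proj(d,P):
    p=np.linalg.inv(d["T"])@np.append(P,1); q=K(d)@p[:3]; return q[:2]/q[2]
def comps(mask,amin=15):
    n,l,st,c=cv2.connectedComponentsWithStats(mask.astype(np.uint8),connectivity=8)
    return [(c[i],st[i],cv2.minAreaRect(np.argwhere(l==i)[:,::-1].astype(np.float32))) for i in range(1,n) if st[i,4]>=amin]
def go(P,yaw=None):
    "delta in tool axes (cm) to reach world P; yaw = world angle (deg) of the jaw axis"
    s=r.get_state(); R=s["eef_rot"]; d=R.T@(np.array(P)-s["tcp_pos"])*100
    print("tcp",np.round(s["tcp_pos"],4),"delta cm",np.round(d,2))
    if yaw is not None:
        a=np.degrees(np.arctan2(R[1,1],R[0,1])); t=-((yaw-a+90)%180-90)
        print("jaw",round(a,1),"twist rad",round(np.radians(t),3), "or",round(np.radians(t-180*np.sign(t)),3),"j6",s["qpos"][5])
E
python3 - <<'E'
from h import *
d=shot("top"); c=d["bgr"][125:225,100:390]
cv2.imwrite("pics/z1.png",cv2.resize(c,None,fx=2.75,fy=2.75*1,interpolation=cv2.INTER_CUBIC))
for n,u,v,z in [("offcut",258,170,.012),("boltA",288,175,.008),("boltB",284,208,.008),("nut",312,203,.013),("rub",254,202,.02),("pullL",123,158,.114),("pullR",194,160,.115),("k1",143,201,.058),("k2",164,200,.058),("k3",185,200,.058)]:
    print(n,np.round(ray(d,u,v,z),3))
E
```

```text
offcut [ 0.586 -0.148  0.012]
boltA [ 0.567 -0.259  0.008]
boltB [ 0.445 -0.242  0.008]
nut [ 0.463 -0.343  0.013]
rub [ 0.467 -0.132  0.02 ]
pullL [0.609 0.315 0.114]
pullR [0.601 0.072 0.115]
k1 [0.468 0.257 0.058]
k2 [0.471 0.184 0.058]
k3 [0.47  0.11  0.058]
```

View pics/z1.png

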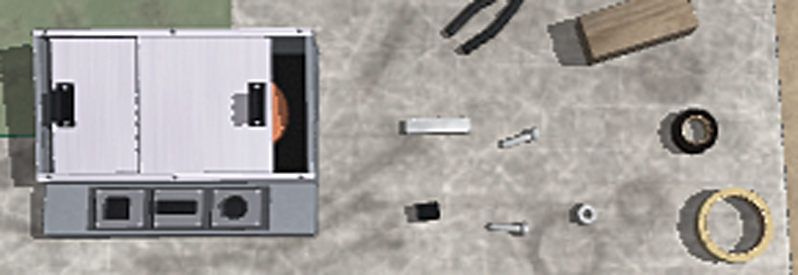

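Seen in the enlarged view:
- The keys from the left are square, bar and round.
- The left cover's pull is near (62,104). The right cover's is near (255,104), and that cover is open about 40 mm.
- Four steel parts are present: the offcut, two bolts and the nut.

The chest is aligned with the world axes, so I'll turn the jaws to world y and go to the right pull.

play_rows:
  hand: [5,5,5,5,5]
  delta_pos:
    - [0,0,0]
    - [0,0,0]
    - [0,0,0]
    - [-4,-3,0]
    - [-4,-3,0]
  twist: [-0.112,-0.112,-0.112,0,0]
  squeeze: 15

```text
t: 0.7
tcp_pos: [0.2923, 0.5551, 0.2171]
eef_rot: [[-1.0, -0.023, -0.003], [-0.023, 1.0, -0.002], [0.003, -0.002, -1.0]]
contact_force: [0.0, 0.8, -0.1]
finger_gap: 0.0573
```

play_rows:
  hand: [5,5,5,5,5]
  delta_pos:
    - [-3,-4,0]
    - [-3,-4,0]
    - [-3,-4,0]
    - [-3,-4,0]
    - [-3,-4,0]
  twist: [0,0,0,0,0]

```text
t: 1.2
tcp_pos: [0.4475, 0.3572, 0.2164]
eef_rot: [[-1.0, -0.026, -0.002], [-0.026, 1.0, -0.002], [0.002, -0.002, -1.0]]
contact_force: [0.7, 1.2, 0.1]
finger_gap: 0.0498
```

play_rows:
  hand: [5,5,5,5,5]
  delta_pos:
    - [-3,-4,0]
    - [-3,-4,0]
    - [-3,-4,0]
    - [-3,-4,0]
    - [0,0,0]
  twist: [0,0,0,0,0]

```text
t: 1.7
tcp_pos: [0.5729, 0.1948, 0.2163]
eef_rot: [[-1.0, -0.019, -0.001], [-0.019, 1.0, -0.003], [0.001, -0.003, -1.0]]
contact_force: [-0.3, -0.4, -0.4]
finger_gap: 0.0501
```

Run:
```python
from h import *
d=shot("wrist"); cv2.imwrite("pics/w1.png",d["bgr"])
for n,P in [("pullR",(.601,.072,.115)),("pullL",(.609,.315,.114)),("sq",(.468,.257,.058)),("bar",(.471,.184,.058)),("rnd",(.47,.11,.058))]: print(n,proj(d,P))
go((.601,.072,.2),90)
```

```text
pullR [134.38120801 216.96254522]
pullL [366.31388117 228.14753867]
sq [310.70425082  89.91555223]
bar [245.24229284  91.42582386]
rnd [178.94255207  89.11999623]
tcp [0.5715 0.1967 0.2161] delta cm [ -2.69 -12.53   1.62]
jaw 91.2 twist rad 0.021 or -3.121 j6 -82.87980354478428
```

View pics/w1.png

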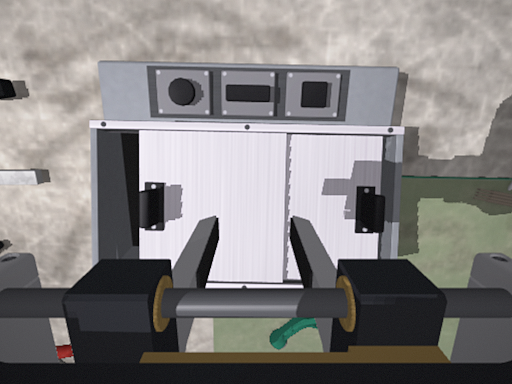

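Run:
```python
from h import *
d=shot("wrist")
for u,v,z in [(143,210,.115),(150,205,.083),(380,213,.114),(370,205,.074),(181,92,.058),(247,93,.058),(313,94,.058),(92,128,.066),(403,133,.066)]: print(u,v,np.round(ray(d,u,v,z),4))
```

```text
143 210 [0.5916 0.0838 0.115 ]
150 205 [0.5969 0.0789 0.083 ]
380 213 [0.59  0.329 0.114]
370 205 [0.5943 0.3356 0.074 ]
181 92 [0.4715 0.1141 0.058 ]
247 93 [0.471  0.1879 0.058 ]
313 94 [0.4705 0.2618 0.058 ]
92 128 [0.5126 0.0139 0.066 ]
403 133 [0.5107 0.3652 0.066 ]
```

Positions from the wrist image:
- The right pull's top is at about (0.592, 0.083) and the left pull's at (0.590, 0.329).
- The key tops have x 0.471 and y 0.114, 0.188 and 0.262.
- The chest measures 351 mm wide, which matches the given size.

Next I'll straddle the right pull.

play_rows:
  hand: [5,5,5,5,5]
  delta_pos:
    - [0,0,0]
    - [-0.5,-3,0]
    - [-0.5,-4,0]
    - [-1,-4.2,0]
    - [0,0,2]
  twist: [0.021,0,0,0,0]

```text
t: 2.3
tcp_pos: [0.589, 0.0922, 0.1985]
eef_rot: [[-1.0, -0.012, 0.002], [-0.012, 1.0, -0.001], [-0.002, -0.001, -1.0]]
contact_force: [-0.2, 1.0, 0.1]
finger_gap: 0.0501
```

play_rows:
  hand: [5,5,5,5,5]
  delta_pos:
    - [0,0,3]
    - [0,0,3]
    - [0,0,2]
    - [0,0,0.6]
    - [0,0,0]
  twist: [0,0,0,0,0]

```text
t: 2.8
tcp_pos: [0.5851, 0.099, 0.1085]
eef_rot: [[-1.0, -0.018, -0.0], [-0.018, 1.0, 0.0], [0.0, 0.0, -1.0]]
contact_force: [1.1, -3.0, -1.0]
finger_gap: 0.0498
```

play_rows:
  hand: [5,5,5,5,5]
  delta_pos:
    - [0,-1,0]
    - [0,-1,0]
    - [0,-1,0]
    - [0,-1,0]
    - [0,-1,0]
  twist: [0,0,0,0,0]

```text
t: 3.3
tcp_pos: [0.5878, 0.0478, 0.1129]
eef_rot: [[-1.0, -0.02, 0.006], [-0.02, 1.0, 0.002], [-0.006, 0.001, -1.0]]
contact_force: [0.6, 2.3, -3.1]
finger_gap: 0.05
```

play_rows:
  hand: [5,5,5,5,5]
  delta_pos:
    - [0,-0.5,0]
    - [0,-0.5,0]
    - [0,-0.5,0]
    - [0,-0.5,0]
    - [0,-0.5,0]
  twist: [0,0,0,0,0]

```text
t: 3.8
tcp_pos: [0.5878, 0.0202, 0.1128]
eef_rot: [[-1.0, -0.018, 0.004], [-0.018, 1.0, 0.003], [-0.004, 0.003, -1.0]]
contact_force: [-0.8, 2.3, 0.2]
finger_gap: 0.0501
```

play_rows:
  hand: [5,5,5,5,5]
  delta_pos:
    - [0,-0.4,0]
    - [0,-0.4,0]
    - [0,-0.4,0]
    - [0,-0.4,0]
    - [0,-0.4,0]
  twist: [0,0,0,0,0]

```text
t: 4.3
tcp_pos: [0.5876, 0.0184, 0.1117]
eef_rot: [[-1.0, -0.012, 0.005], [-0.012, 0.999, 0.046], [-0.005, 0.046, -0.999]]
contact_force: [1.2, 14.7, 1.0]
finger_gap: 0.0503
```

The right cover is home: the force rose to 14.7 N and motion stopped. Next is the left pull.

play_rows:
  hand: [5,5,5,5,5]
  delta_pos:
    - [0,0.6,0]
    - [0,0.6,0]
    - [0,0,-2]
    - [0,0,-3]
    - [0,0,-1]
  twist: [0,0,0,0,0]

```text
t: 4.8
tcp_pos: [0.5868, 0.0271, 0.1725]
eef_rot: [[-1.0, -0.014, 0.003], [-0.014, 0.999, 0.042], [-0.004, 0.041, -0.999]]
contact_force: [0.0, -0.1, 0.3]
finger_gap: 0.0497
```

play_rows:
  hand: [5,5,5,5,5]
  delta_pos:
    - [0,5,0]
    - [0,5,0]
    - [0,5,0]
    - [0,5,0]
    - [0,5,0]
  twist: [0,0,0,0,0]

```text
t: 5.3
tcp_pos: [0.5881, 0.2745, 0.1841]
eef_rot: [[-1.0, -0.001, 0.012], [-0.001, 0.999, 0.036], [-0.012, 0.036, -0.999]]
contact_force: [0.7, -0.3, -0.5]
finger_gap: 0.0498
```

play_rows:
  hand: [5,5,5]
  delta_pos:
    - [0,4,0]
    - [0,1,0]
    - [0,0,0]
  twist: [0,0,0]

```text
t: 5.6
tcp_pos: [0.5869, 0.331, 0.1847]
eef_rot: [[-1.0, -0.008, 0.013], [-0.008, 0.999, 0.034], [-0.013, 0.034, -0.999]]
contact_force: [0.6, 0.1, -0.1]
finger_gap: 0.0502
```

play_rows:
  hand: [5,5,5,5,5]
  delta_pos:
    - [0,0.3,3]
    - [0,0,3]
    - [0,0,1.5]
    - [0,0,0.4]
    - [0,0,0]
  twist: [0,0,0,0,0]

```text
t: 6.1
tcp_pos: [0.5907, 0.3304, 0.104]
eef_rot: [[-1.0, -0.003, 0.016], [-0.002, 0.999, 0.032], [-0.016, 0.032, -0.999]]
contact_force: [0.7, 0.3, 0.6]
finger_gap: 0.0502
```

play_rows:
  hand: [5,5,5,5,5]
  delta_pos:
    - [0,-1.5,0]
    - [0,-1.5,0]
    - [0,-1.5,0]
    - [0,-1.5,0]
    - [0,-1.5,0]
  twist: [0,0,0,0,0]

```text
t: 6.6
tcp_pos: [0.5919, 0.2512, 0.105]
eef_rot: [[-1.0, -0.003, 0.02], [-0.002, 0.999, 0.036], [-0.02, 0.036, -0.999]]
contact_force: [-1.9, 1.9, 1.2]
finger_gap: 0.0501
```

play_rows:
  hand: [5,5,5,5,5]
  delta_pos:
    - [0,-1,0]
    - [0,-1,0]
    - [0,-1,0]
    - [0,-1,0]
    - [0,-0.5,0]
  twist: [0,0,0,0,0]

```text
t: 7.1
tcp_pos: [0.5923, 0.2008, 0.1048]
eef_rot: [[-1.0, -0.001, 0.021], [-0.001, 0.999, 0.037], [-0.021, 0.037, -0.999]]
contact_force: [-1.3, 2.7, -0.0]
finger_gap: 0.05
```

play_rows:
  hand: [5,5,5,5,5]
  delta_pos:
    - [0,-0.4,0]
    - [0,-0.4,0]
    - [0,-0.4,0]
    - [0,-0.3,0]
    - [0,-0.3,0]
  twist: [0,0,0,0,0]

```text
t: 7.6
tcp_pos: [0.5925, 0.1879, 0.1044]
eef_rot: [[-1.0, 0.001, 0.023], [0.002, 0.999, 0.051], [-0.023, 0.051, -0.998]]
contact_force: [0.6, 14.8, -1.3]
finger_gap: 0.0502
```

The left cover is fully open, with the force again rising to 14.8 N at the stop. I'll move over the parts for a close look.

play_rows:
  hand: [5,5,5,5,5]
  delta_pos:
    - [0,0.5,0]
    - [0,0.5,0]
    - [0,0,-3]
    - [0,0,-4]
    - [0,-2,-3]
  twist: [0,0,0,0,0]

```text
t: 8.1
tcp_pos: [0.5874, 0.1728, 0.2]
eef_rot: [[-1.0, -0.003, 0.013], [-0.002, 0.999, 0.045], [-0.013, 0.045, -0.999]]
contact_force: [0.6, -0.7, 0.6]
finger_gap: 0.0502
```

play_rows:
  hand: [6,6,6,6,6]
  delta_pos:
    - [0,-5,0]
    - [0,-5,0]
    - [0,-5,0]
    - [0,-5,0]
    - [0,-5,0]
  twist: [0,0,0,0,0]

```text
t: 8.6
tcp_pos: [0.5932, -0.0784, 0.1982]
eef_rot: [[-0.999, -0.012, 0.029], [-0.011, 0.999, 0.038], [-0.03, 0.037, -0.999]]
contact_force: [0.6, 0.9, -0.6]
finger_gap: 0.06
```

play_rows:
  hand: [6,6,6,6,6]
  delta_pos:
    - [0,-5,0]
    - [0,-4,0]
    - [0,-2,0]
    - [0,0,0]
    - [0,0,0]
  twist: [0,0,0,0,0]

```text
t: 9.1
tcp_pos: [0.5931, -0.1989, 0.1942]
eef_rot: [[-1.0, -0.003, 0.029], [-0.002, 1.0, 0.031], [-0.029, 0.031, -0.999]]
contact_force: [0.5, 0.7, 0.4]
finger_gap: 0.0598
```

Run:
```python
from h import *
d=shot("wrist"); cv2.imwrite("pics/w2.png",d["bgr"])
go((.6,-.2,.2),90)
t=shot("top"); 
b=cv2.resize(t["bgr"][125:225,100:390],(580,200),interpolation=cv2.INTER_CUBIC)
im=np.zeros((590,580,3),np.uint8); im[:384,:512]=d["bgr"]; im[390:]=b
cv2.imwrite("pics/w2.png",im)
for n,P in [("off",(.586,-.148,.006)),("A",(.567,-.259,.008)),("B",(.445,-.242,.008)),("nut",(.463,-.343,.01)),("rub",(.467,-.132,.01))]: print(n,proj(d,P))
```

```text
tcp [ 0.5931 -0.1986  0.1942] delta cm [-0.71 -0.13 -0.56]
jaw 90.2 twist rad 0.004 or -3.138 j6 -120.8211751360918
off [287.29274573 165.62061119]
A [201.29125998 151.53322658]
B [210.62210628  45.20952548]
nut [122.52428594  61.34571408]
rub [305.35376028  66.67694378]
```

View pics/w2.png

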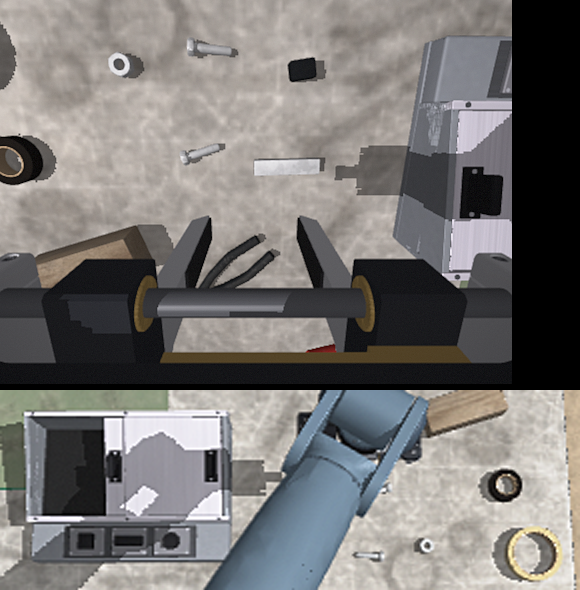

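The wrist view shows the offcut at (287,166), the bolts at (203,154) and (212,48), the nut at (118,64) and the rubber block at (302,69). The strip from the top camera confirms the left bay is open and the right cover is home. Now I'll measure the parts.

```bash
cat >> h.py <<'E'
def parts(d,guess,rad=30,thr=35):
    "bright-vs-background blobs near guessed world points: centre, axis yaw, length, width"
    g=cv2.cvtColor(d["bgr"],cv2.COLOR_BGR2GRAY).astype(int); 
    for n,P,z in guess:
        u,v=proj(d,P); u,v=int(round(u)),int(round(v)); y0,x0=max(v-rad,0),max(u-int(1.5*rad),0)
        w=g[y0:v+rad,x0:u+int(1.5*rad)]; m=(w-np.median(w))>thr
        m=cv2.morphologyEx(m.astype(np.uint8),cv2.MORPH_CLOSE,np.ones((3,3)))
        for c,st,rc in comps(m,25):
            B=cv2.boxPoints(rc)+[x0,y0]; W=np.array([ray(d,*b,z) for b in B])
            e1,e2=W[1]-W[0],W[2]-W[1]; l1,l2=np.linalg.norm(e1),np.linalg.norm(e2); e=e1 if l1>l2 else e2
            print(n,"centre",np.round(W.mean(0)[:2],4),"px",np.round(c+[x0,y0]),"yaw",round(np.degrees(np.arctan2(e[1],e[0]))%180,1),"LxW mm",np.round(1000*max(l1,l2)),np.round(1000*min(l1,l2)),"area",st[4])
E
python3 - <<'E'
from h import *
d=shot("wrist")
parts(d,[("off",(.586,-.148,.006),.012),("A",(.567,-.262,.008),.008),("B",(.442,-.244,.008),.008),("nut",(.463,-.343,.01),.013)])
E
```

```text
off centre [ 0.5866 -0.1637] px [271. 166.] yaw 92.0 LxW mm 57.0 18.0 area 445
B centre [ 0.4457 -0.2679] px [188.  46.] yaw 22.4 LxW mm 10.0 5.0 area 28
nut centre [ 0.4657 -0.3468] px [118.  63.] yaw 172.7 LxW mm 23.0 21.0 area 233
nut centre [ 0.4903 -0.3169] px [147.  86.] yaw 138.1 LxW mm 8.0 6.0 area 27
```

Run:
```python
from h import *
d=shot("wrist")
for n,a,b,z in [("off",(254,167.5),(321,166),.009),("A",(182,157),(225,147),.008),("B",(188,46),(238,52),.008)]:
    p,q=ray(d,*a,z),ray(d,*b,z); e=q-p
    print(n,np.round((p+q)/2,4),"L",round(1000*np.linalg.norm(e)),"yaw",round(np.degrees(np.arctan2(e[1],e[0]))%180,1))
print(ray(d,118,64,.01),ray(d,302,69,.01))
p=np.round(ray(d,287,166,.009),4); go((p[0],p[1],.1),2)
```

```text
off [ 0.587  -0.1465  0.009 ] L 88 yaw 91.3
A [ 0.568  -0.2549  0.008 ] L 57 yaw 103.1
B [ 0.4493 -0.2382  0.008 ] L 57 yaw 84.4
[ 0.46642376 -0.34736323  0.01      ] [ 0.4696549  -0.13462607  0.01      ]
tcp [ 0.5933 -0.1974  0.1943] delta cm [0.97 4.71 9.56]
jaw 90.3 twist rad 1.542 or -1.6 j6 -120.8388880693944
```

play_rows:
  hand: [5,5,5,5,5]
  delta_pos:
    - [0.6,3,0]
    - [0,2,0]
    - [0,0,0]
    - [0,0,0]
    - [0,0,0]
  twist: [0,0.15,0.15,0.15,0.15]

```text
t: 9.8
tcp_pos: [0.5871, -0.1395, 0.1964]
eef_rot: [[-0.826, 0.563, 0.03], [0.564, 0.826, 0.031], [-0.007, 0.042, -0.999]]
contact_force: [0.4, -0.4, -0.6]
finger_gap: 0.0501
```

play_rows:
  hand: [5,5,5,5,5]
  delta_pos:
    - [0,0,0]
    - [0,0,0]
    - [0,0,0]
    - [0,0,0]
    - [0,0,0]
  twist: [0.15,0.15,0.15,0.15,0.15]

```text
t: 10.3
tcp_pos: [0.5873, -0.1327, 0.1971]
eef_rot: [[-0.22, 0.975, 0.03], [0.975, 0.219, 0.03], [0.023, 0.036, -0.999]]
contact_force: [-0.5, -0.3, -0.2]
finger_gap: 0.0498
```

play_rows:
  hand: [5,5,5,5]
  delta_pos:
    - [0,0,0]
    - [0,0,3]
    - [0,0,3]
    - [0,0,0]
  twist: [0.15,0.05,0,0]

```text
t: 10.7
tcp_pos: [0.5906, -0.1264, 0.138]
eef_rot: [[-0.023, 0.999, 0.034], [0.999, 0.022, 0.029], [0.028, 0.035, -0.999]]
contact_force: [-0.8, 0.3, 0.4]
finger_gap: 0.0496
```

Run:
```python
from h import *
print(np.round(r.get_state()["eef_rot"],3))
go((.587,-.1465,.02),1.3)
```

```text
[[-0.023  0.999  0.034]
 [ 0.999  0.022  0.029]
 [ 0.028  0.035 -0.999]]
tcp [ 0.5906 -0.1264  0.138 ] delta cm [-2.33 -0.81 11.72]
jaw 1.2 twist rad -0.001 or 3.141 j6 -26.107544816402186
```

play_rows:
  hand: [5,5,5,5,5]
  delta_pos:
    - [-1.3,-0.4,2]
    - [-1,-0.4,3]
    - [0,0,3]
    - [0,0,2]
    - [0,0,0]
  twist: [0,0,0,0,0]

```text
t: 11.2
tcp_pos: [0.5915, -0.1454, 0.0424]
eef_rot: [[-0.03, 0.999, 0.043], [0.999, 0.029, 0.024], [0.023, 0.044, -0.999]]
contact_force: [0.1, -0.5, 0.3]
finger_gap: 0.0502
```

Run:
```python
from h import *
go((.587,-.1465,.018),1.3)
```

```text
tcp [ 0.5915 -0.1454  0.0424] delta cm [-0.15 -0.56  2.41]
jaw 1.7 twist rad 0.007 or -3.135 j6 -28.733267000593415
```

play_rows:
  hand: [5,5,5,1.5,1.5]
  delta_pos:
    - [0,-0.4,1.5]
    - [-0.1,-0.2,0.8]
    - [0,0,0.1]
    - [0,0,0]
    - [0,0,0]
  twist: [0,0,0,0,0]
  squeeze: 30

```text
t: 11.7
tcp_pos: [0.5898, -0.1465, 0.0222]
eef_rot: [[-0.033, 0.998, 0.05], [0.999, 0.032, 0.021], [0.019, 0.051, -0.999]]
contact_force: [-0.6, -0.5, -0.2]
finger_gap: 0.0375
```

play_rows:
  hand: [1.5,1.5,1.5,1.5,1.5]
  delta_pos:
    - [0,0,0]
    - [0,0,0]
    - [0,0,-1]
    - [0,0,-3]
    - [0,0,-3]
  twist: [0,0,0,0,0]

```text
t: 12.2
tcp_pos: [0.5834, -0.1468, 0.0913]
eef_rot: [[-0.032, 0.999, 0.043], [0.999, 0.031, 0.025], [0.023, 0.043, -0.999]]
contact_force: [0.2, 0.2, -0.6]
finger_gap: 0.019
```

play_rows:
  hand: [1.5,1.5,1.5,1.5,1.5]
  delta_pos:
    - [0,0,-4]
    - [0,0,-4]
    - [1,0,-2]
    - [3,0,0]
    - [4,0,0]
  twist: [0,0,0,0,0]

```text
t: 12.7
tcp_pos: [0.5788, -0.0725, 0.2069]
eef_rot: [[-0.026, 0.998, 0.055], [1.0, 0.025, 0.018], [0.017, 0.056, -0.998]]
contact_force: [0.4, 0.6, -1.2]
finger_gap: 0.0188
```

play_rows:
  hand: [1.5,1.5,1.5,1.5,1.5]
  delta_pos:
    - [4,0,0]
    - [4,0,0]
    - [4,0,0]
    - [4,0,0]
    - [4,0,0]
  twist: [0,0,0,0,0]

```text
t: 13.2
tcp_pos: [0.5732, 0.1341, 0.2162]
eef_rot: [[-0.022, 0.998, 0.063], [1.0, 0.021, 0.017], [0.016, 0.063, -0.998]]
contact_force: [0.5, 0.4, -1.3]
finger_gap: 0.0189
```

play_rows:
  hand: [1.5,1.5,1.5,1.5,1.5]
  delta_pos:
    - [4,0,0]
    - [4,0,0]
    - [4,0,0]
    - [2,0,0]
    - [0,0,0]
  twist: [0,0,0,0,0]

```text
t: 13.7
tcp_pos: [0.5677, 0.2845, 0.2228]
eef_rot: [[-0.028, 0.997, 0.067], [0.999, 0.027, 0.019], [0.018, 0.067, -0.998]]
contact_force: [-0.1, -0.3, -0.5]
finger_gap: 0.019
```

Run:
```python
from h import *
go((.6,.285,.07),0)
d=shot("wrist"); cv2.imwrite("pics/w3.png",d["bgr"])
```

```text
tcp [0.5677 0.2845 0.2228] delta cm [-0.31  2.19 15.46]
jaw 1.6 twist rad 0.027 or -3.114 j6 14.815298499399569
```

View pics/w3.png

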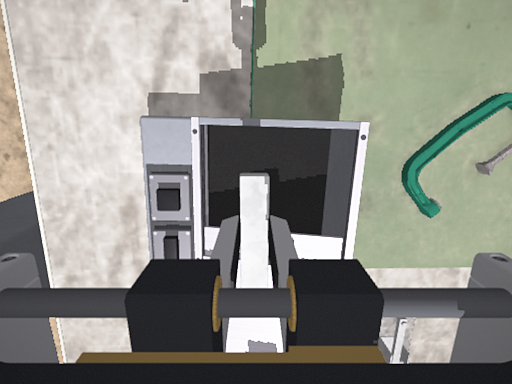

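The offcut is held, its far end at (255,173), over the open bay (u 205–355, v 125–232). I'll lower it and let go.

play_rows:
  hand: [1.5,1.5,1.5,1.5,1.5]
  delta_pos:
    - [0.3,1.2,2]
    - [0.3,1,4]
    - [0,0,4]
    - [0,0,4]
    - [0,0,2]
  twist: [0.027,0,0,0,0]

```text
t: 14.25
tcp_pos: [0.6076, 0.2881, 0.0686]
eef_rot: [[0.005, 0.997, 0.081], [1.0, -0.007, 0.021], [0.021, 0.08, -0.997]]
contact_force: [-0.2, 0.1, -0.3]
finger_gap: 0.0188
```

play_rows:
  hand: [1.5,3.5,3.5,3.5,3.5]
  delta_pos:
    - [0,0,0.5]
    - [0,0,0]
    - [0,0,0]
    - [0,0,-4]
    - [0,0,-4]
  twist: [0,0,0,0,0]

```text
t: 14.75
tcp_pos: [0.5991, 0.2812, 0.1404]
eef_rot: [[0.011, 0.998, 0.069], [1.0, -0.012, 0.016], [0.017, 0.069, -0.997]]
contact_force: [0.4, -0.2, 0.5]
finger_gap: 0.0349
```

play_rows:
  hand: [3.5,3.5,3.5,3.5]
  delta_pos:
    - [0,0,-4]
    - [0,0,-2]
    - [-4,-1,0]
    - [-4,-1,0]
  twist: [0,0,0,0]

```text
t: 15.15
tcp_pos: [0.5806, 0.203, 0.2189]
eef_rot: [[0.004, 0.995, 0.099], [1.0, -0.006, 0.024], [0.024, 0.099, -0.995]]
contact_force: [0.8, -1.6, -0.6]
finger_gap: 0.0352
```

play_rows:
  hand: [4,4,4,4,4]
  delta_pos:
    - [-5,0,0]
    - [-5,0,0]
    - [-5,0,0]
    - [-5,0,0]
    - [-5,0,0]
  twist: [0,0,0,0,0]

```text
t: 15.65
tcp_pos: [0.5823, -0.0487, 0.2285]
eef_rot: [[-0.002, 0.992, 0.125], [1.0, -0.001, 0.021], [0.021, 0.125, -0.992]]
contact_force: [1.0, 0.1, -0.2]
finger_gap: 0.0402
```

play_rows:
  hand: [4,4,4,4,4]
  delta_pos:
    - [-5,0,0]
    - [-5,0,0]
    - [-5,0,0]
    - [-3,0,0]
    - [0,0,0]
  twist: [0,0,-0.115,-0.115,0]

```text
t: 16.15
tcp_pos: [0.5869, -0.2368, 0.2398]
eef_rot: [[-0.229, 0.963, 0.144], [0.973, 0.23, 0.007], [-0.026, 0.142, -0.989]]
contact_force: [-0.2, 0.6, 0.1]
finger_gap: 0.0401
```

Run:
```python
from h import *
print(np.round(r.get_state()["eef_rot"],3))
go((.568,-.255,.1),13)
d=shot("wrist"); cv2.imwrite("pics/w4.png",d["bgr"])
for P in [(.568,-.255,.008),(.449,-.238,.008),(.466,-.347,.01)]: print(proj(d,P))
```

```text
[[-0.229  0.963  0.144]
 [ 0.973  0.23   0.007]
 [-0.026  0.142 -0.989]]
tcp [ 0.5869 -0.2368  0.2398] delta cm [-0.98 -4.23 13.55]
jaw 13.4 twist rad 0.008 or -3.134 j6 -49.15656146060523
[215.5824908  175.56431981]
[131.45246394 146.76118732]
[134.42303314 222.28384442]
```

View pics/w4.png

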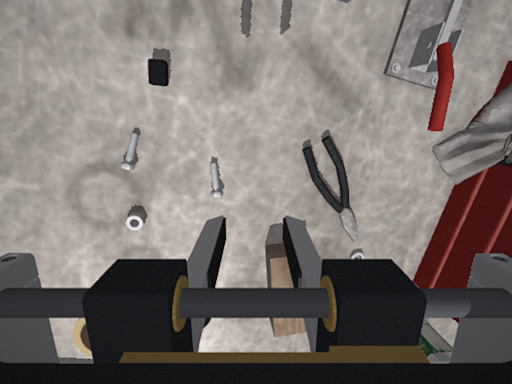

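The view shows bolt A at (215,176), bolt B at (131,150), the nut at (135,218) and the block at (159,68), all as measured. The tool has drifted to an 8° tilt, so I'll level it by pressing the wide-open fingers gently on bare bench.

play_rows:
  hand: [9.4,9.4,9.4,9.4,9.4]
  delta_pos:
    - [3,-1,0]
    - [3,-1,0]
    - [3,-1.5,2]
    - [0,0,3]
    - [0,0,3]
  twist: [0,0,0,0,0]

```text
t: 16.7
tcp_pos: [0.5476, -0.1494, 0.164]
eef_rot: [[-0.225, 0.96, 0.164], [0.974, 0.228, -0.001], [-0.038, 0.16, -0.986]]
contact_force: [-0.2, -0.4, -0.5]
finger_gap: 0.0763
```

play_rows:
  hand: [9.4,9.4,9.4,9.4,9.4]
  delta_pos:
    - [0,0,3]
    - [0,0,3]
    - [0,0,3]
    - [0,0,1.5]
    - [0,0,0]
  twist: [0,0,0,0,0]

```text
t: 17.2
tcp_pos: [0.5658, -0.1412, 0.06]
eef_rot: [[-0.229, 0.959, 0.169], [0.973, 0.232, 0.0], [-0.039, 0.164, -0.986]]
contact_force: [-0.5, 0.4, 0.0]
finger_gap: 0.0939
```

play_rows:
  hand: [9.4,9.4,9.4,9.4,9.4]
  delta_pos:
    - [0,0,2]
    - [0,0,1]
    - [0,0,0.5]
    - [0,0,0.5]
    - [0,0,0.5]
  twist: [0,0,0,0,0]

```text
t: 17.7
tcp_pos: [0.5788, -0.1418, 0.0226]
eef_rot: [[-0.229, 0.957, 0.18], [0.972, 0.233, -0.005], [-0.046, 0.174, -0.984]]
contact_force: [-1.6, 0.6, 5.7]
finger_gap: 0.0941
```

play_rows:
  hand: [9.4,9.4,9.4,9.4,9.4]
  delta_pos:
    - [0,0,0.5]
    - [0,0,0.5]
    - [0,0,0.5]
    - [0,0,0.5]
    - [0,0,0.5]
  twist: [0,0,0,0,0]

```text
t: 18.2
tcp_pos: [0.5796, -0.1418, 0.0206]
eef_rot: [[-0.239, 0.96, 0.148], [0.971, 0.24, 0.006], [-0.03, 0.145, -0.989]]
contact_force: [-20.1, 5.7, 40.5]
finger_gap: 0.0943
```

play_rows:
  hand: [9.4,9.4,9.4,9.4,9.4]
  delta_pos:
    - [0,0,0.2]
    - [0,0.2,0.2]
    - [0,0.2,0.2]
    - [0,0.2,0.2]
    - [0,0.2,0.2]
  twist: [0,0,0,0,0]

```text
t: 18.7
tcp_pos: [0.5841, -0.1417, 0.0198]
eef_rot: [[-0.246, 0.961, 0.127], [0.969, 0.247, 0.006], [-0.025, 0.124, -0.992]]
contact_force: [-15.7, 0.1, 22.9]
finger_gap: 0.0939
```

play_rows:
  hand: [9.4,9.4,9.4,9.4,9.4]
  delta_pos:
    - [0,0.2,0.2]
    - [0,0.2,0.2]
    - [0,0.2,0.2]
    - [0,0.2,0.2]
    - [0,0.2,0.2]
  twist: [0,0,0,0,0]

```text
t: 19.2
tcp_pos: [0.5847, -0.1413, 0.0181]
eef_rot: [[-0.254, 0.963, 0.088], [0.967, 0.255, 0.008], [-0.014, 0.087, -0.996]]
contact_force: [-13.9, 0.3, 20.8]
finger_gap: 0.0939
```

Levelling works. Tilt is down from 10° to 5° at about 25 N, so I'll continue.

play_rows:
  hand: [9.4,9.4,9.4,9.4,9.4]
  delta_pos:
    - [0,0.2,0.2]
    - [0,0.2,0.2]
    - [0,0.2,0.2]
    - [0,0.2,0.2]
    - [0,0.2,0.2]
  twist: [0,0,0,0,0]

```text
t: 19.7
tcp_pos: [0.5853, -0.1411, 0.0164]
eef_rot: [[-0.261, 0.964, 0.05], [0.965, 0.261, 0.01], [-0.004, 0.05, -0.999]]
contact_force: [-13.8, 0.1, 19.8]
finger_gap: 0.094
```

play_rows:
  hand: [9.4,9.4,9.4,9.4,9.4]
  delta_pos:
    - [0,0.2,0.2]
    - [0,0.2,0.2]
    - [0,0.2,0.2]
    - [0,0.1,0.1]
    - [0,0,0]
  twist: [0,0,0,0,0]

```text
t: 20.2
tcp_pos: [0.5862, -0.1411, 0.0157]
eef_rot: [[-0.264, 0.964, 0.024], [0.965, 0.264, 0.01], [0.003, 0.026, -1.0]]
contact_force: [0.3, 0.7, 0.9]
finger_gap: 0.0942
```

play_rows:
  hand: [9.4,9.4,5,5,5]
  delta_pos:
    - [0,0,-2]
    - [0,0,-2]
    - [-2,-1,0]
    - [-3,-1.2,0]
    - [-3,-1.2,0]
  twist: [0,0,0,0.02,0.02]

```text
t: 20.7
tcp_pos: [0.5744, -0.2265, 0.0546]
eef_rot: [[-0.229, 0.973, 0.027], [0.973, 0.229, 0.01], [0.003, 0.029, -1.0]]
contact_force: [-0.0, 1.1, -0.4]
finger_gap: 0.0733
```

play_rows:
  hand: [5,5,5]
  delta_pos:
    - [-2,-1,0]
    - [-0.5,-0.3,0]
    - [0,0,0]
  twist: [0,0,0]

```text
t: 21.0
tcp_pos: [0.5675, -0.2582, 0.0536]
eef_rot: [[-0.224, 0.974, 0.03], [0.974, 0.224, 0.009], [0.002, 0.031, -1.0]]
contact_force: [0.3, 1.2, -0.6]
finger_gap: 0.0513
```

Run:
```python
from h import *
print(np.round(r.get_state()["eef_rot"][:,2],3))
go((.568,-.255,.017),13)
d=shot("wrist"); cv2.imwrite("pics/w5.png",d["bgr"][60:330,100:412])
print(proj(d,(.568,-.255,.008))-[100,60])
```

```text
[ 0.03   0.009 -1.   ]
tcp [ 0.5675 -0.2582  0.0536] delta cm [0.3  0.   3.66]
jaw 13.0 twist rad -0.001 or 3.141 j6 -49.278840947890664
[152.89742987 150.23388316]
```

View pics/w5.png

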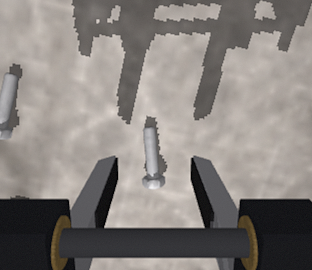

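The bolt lies centred between the fingers in the crop, at (152,155). Now I'll descend and grip.

play_rows:
  hand: [5,5,5,0.5,0.5]
  delta_pos:
    - [0,0,2]
    - [0,0,1.3]
    - [0,0,0.4]
    - [0,0,0]
    - [0,0,0]
  twist: [0,0,0,0,0]
  squeeze: 30

```text
t: 21.55
tcp_pos: [0.5702, -0.253, 0.0153]
eef_rot: [[-0.23, 0.973, 0.03], [0.973, 0.23, 0.01], [0.002, 0.031, -1.0]]
contact_force: [1.0, -0.0, -0.3]
finger_gap: 0.0375
```

play_rows:
  hand: [0.5,0.5,0.5,0.5,0.5]
  delta_pos:
    - [0,0,0]
    - [0,0,0]
    - [0,0,0]
    - [0,0,-2]
    - [0,0,-3]
  twist: [0,0,0,0,0]

```text
t: 22.05
tcp_pos: [0.5667, -0.2518, 0.0637]
eef_rot: [[-0.23, 0.973, 0.025], [0.973, 0.23, 0.013], [0.007, 0.027, -1.0]]
contact_force: [0.4, 0.0, -0.8]
finger_gap: 0.0087
```

play_rows:
  hand: [0.5,0.5,0.5,0.5,0.5]
  delta_pos:
    - [0,0,-4]
    - [0,0,-4]
    - [2,0.4,-3]
    - [3.8,0.9,0]
    - [3.8,0.9,0]
  twist: [0,0,0,0,0]

```text
t: 22.55
tcp_pos: [0.5653, -0.1582, 0.1858]
eef_rot: [[-0.222, 0.974, 0.034], [0.975, 0.222, 0.007], [-0.001, 0.035, -0.999]]
contact_force: [0.3, 0.5, -0.7]
finger_gap: 0.0085
```

play_rows:
  hand: [0.5,0.5,0.5,0.5,0.5]
  delta_pos:
    - [3.8,0.9,0]
    - [3.8,0.9,0]
    - [3.8,0.9,0]
    - [3.8,0.9,0]
    - [3.8,0.9,0]
  twist: [0,0,0,0,0]

```text
t: 23.05
tcp_pos: [0.5672, 0.0434, 0.1907]
eef_rot: [[-0.219, 0.975, 0.041], [0.976, 0.219, 0.005], [-0.004, 0.041, -0.999]]
contact_force: [1.4, -0.4, -1.4]
finger_gap: 0.0087
```

play_rows:
  hand: [0.5,0.5,0.5,0.5,0.5]
  delta_pos:
    - [3.8,0.9,0]
    - [3.8,0.9,0]
    - [3.8,0.9,0]
    - [3.8,0.9,0]
    - [3,0.7,0]
  twist: [0,0,0,0,0]

```text
t: 23.55
tcp_pos: [0.5684, 0.2389, 0.1938]
eef_rot: [[-0.219, 0.975, 0.045], [0.976, 0.219, 0.006], [-0.004, 0.045, -0.999]]
contact_force: [0.6, 0.0, -0.1]
finger_gap: 0.0094
```

Run:
```python
from h import *
s=r.get_state(); print(np.round(s["eef_rot"][:,2],3),s["finger_gap"])
go((.57,.3,.07))
```

```text
[ 0.045  0.006 -0.999] 0.009382741667173147
tcp [0.5684 0.2389 0.1938] delta cm [ 5.98  0.94 12.41]
```

play_rows:
  hand: [0.5,0.5,0.5,0.5,0.5]
  delta_pos:
    - [3,0.5,0]
    - [3,0.5,2]
    - [0,0,4]
    - [0,0,4]
    - [0,0,2.5]
  twist: [0,0,0,0,0]

```text
t: 24.05
tcp_pos: [0.5747, 0.3101, 0.0735]
eef_rot: [[-0.225, 0.972, 0.06], [0.974, 0.225, 0.012], [-0.002, 0.061, -0.998]]
contact_force: [-0.5, -0.6, -0.9]
finger_gap: 0.0087
```

play_rows:
  hand: [0.5,3,3,3,3]
  delta_pos:
    - [0,0,0.5]
    - [0,0,0]
    - [0,0,0]
    - [0,0,-4]
    - [0,0,-4]
  twist: [0,0,0,0,0]

```text
t: 24.55
tcp_pos: [0.5665, 0.3073, 0.1444]
eef_rot: [[-0.224, 0.973, 0.047], [0.974, 0.224, 0.008], [-0.003, 0.047, -0.999]]
contact_force: [-0.2, -0.5, 0.8]
finger_gap: 0.0299
```

play_rows:
  hand: [4,4,4,4]
  delta_pos:
    - [0,0,-4]
    - [-1,0,-1]
    - [-3,-1.5,0]
    - [-3,-1.5,0]
  twist: [0,0,0,0.1]

```text
t: 24.95
tcp_pos: [0.5567, 0.2334, 0.2104]
eef_rot: [[-0.128, 0.989, 0.072], [0.992, 0.127, 0.015], [0.006, 0.073, -0.997]]
contact_force: [0.1, 0.2, 0.8]
finger_gap: 0.04
```

play_rows:
  hand: [4,4,4,4,4]
  delta_pos:
    - [-1,0,0]
    - [-3,-0.4,0]
    - [-4,-0.5,0]
    - [-4,-0.5,0]
    - [-4,-0.5,0]
  twist: [0.11,0.12,0,0,0]

```text
t: 25.45
tcp_pos: [0.5262, 0.0685, 0.2102]
eef_rot: [[0.111, 0.99, 0.082], [0.994, -0.113, 0.015], [0.024, 0.08, -0.997]]
contact_force: [0.6, 0.3, 0.2]
finger_gap: 0.04
```

play_rows:
  hand: [4,4,4,4,4]
  delta_pos:
    - [-4,-0.5,0]
    - [-4,-0.5,0]
    - [-4,-0.5,0]
    - [-4,-0.5,0]
    - [-4,-0.5,0]
  twist: [0,0,0,0,0]

```text
t: 25.95
tcp_pos: [0.476, -0.1374, 0.2068]
eef_rot: [[0.112, 0.99, 0.091], [0.993, -0.114, 0.011], [0.021, 0.089, -0.996]]
contact_force: [0.2, -0.1, 1.1]
finger_gap: 0.0399
```

play_rows:
  hand: [4,4,4,4,4]
  delta_pos:
    - [-4,-0.5,1]
    - [-4,-0.5,2]
    - [-2,-0.3,3]
    - [0,0,2]
    - [0,0,0]
  twist: [0,0,0,0,0]

```text
t: 26.45
tcp_pos: [0.4568, -0.2477, 0.1268]
eef_rot: [[0.123, 0.987, 0.1], [0.992, -0.124, 0.0], [0.013, 0.1, -0.995]]
contact_force: [0.6, 0.3, 0.1]
finger_gap: 0.0401
```

Run:
```python
from h import *
s=r.get_state(); print(np.round(s["eef_rot"][:,2],3))
go((.449,-.238,.07),-6)
d=shot("wrist"); cv2.imwrite("pics/w6.png",d["bgr"])
for P in [(.449,-.238,.008),(.466,-.347,.01)]: print(proj(d,P))
```

```text
[ 0.1    0.    -0.995]
tcp [ 0.4568 -0.2477  0.1268] delta cm [ 0.8  -1.46  5.57]
jaw -7.1 twist rad -0.02 or 3.122 j6 -38.01431962144087
[234.24310896 184.0996053 ]
[262.04494517 272.40167402]
```

View pics/w6.png

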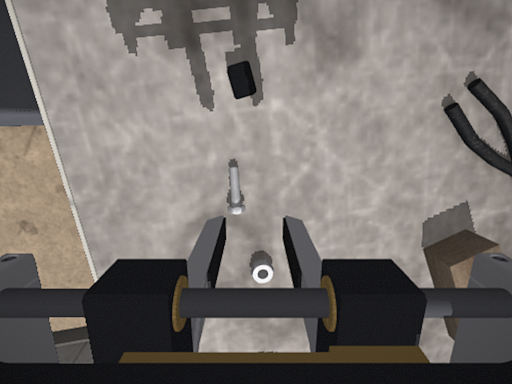

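play_rows:
  hand: [4,4,4,4,4]
  delta_pos:
    - [0.4,-1,2]
    - [0.4,-0.9,3]
    - [0,-0.4,3]
    - [0,0,1]
    - [0,0,0]
  twist: [0,0,0,0,0]

```text
t: 27.0
tcp_pos: [0.4505, -0.241, 0.0439]
eef_rot: [[0.119, 0.986, 0.115], [0.993, -0.119, -0.013], [0.0, 0.116, -0.993]]
contact_force: [-0.3, -0.2, 0.5]
finger_gap: 0.0402
```

Run:
```python
from h import *
go((.450,-.239,.019),-6)
```

```text
tcp [ 0.4505 -0.241   0.0439] delta cm [ 0.19 -0.36  2.47]
jaw -6.9 twist rad -0.015 or 3.127 j6 -39.323304791100185
```

play_rows:
  hand: [4,4,4,0.5,0.5]
  delta_pos:
    - [0.2,-0.3,1.5]
    - [0,0,1]
    - [0,0,0.2]
    - [0,0,0]
    - [0,0,0]
  twist: [0,0,0,0,0]

```text
t: 27.5
tcp_pos: [0.4566, -0.2429, 0.0239]
eef_rot: [[0.117, 0.985, 0.125], [0.993, -0.116, -0.022], [-0.007, 0.127, -0.992]]
contact_force: [-0.4, 0.2, -0.8]
finger_gap: 0.0271
```

play_rows:
  hand: [0.5,0.5,0.5,0.5,0.5]
  delta_pos:
    - [0,0,0]
    - [0,0,0]
    - [0,0,0]
    - [0,0,-2]
    - [0,0,-3]
  twist: [0,0,0,0,0]

```text
t: 28.0
tcp_pos: [0.4486, -0.2403, 0.0726]
eef_rot: [[0.117, 0.986, 0.12], [0.993, -0.116, -0.017], [-0.003, 0.121, -0.993]]
contact_force: [0.3, 0.6, 0.6]
finger_gap: 0.005
```

The fingers closed to 5 mm, so that grasp missed: they were too high because of the tilt. I'll level again on clear bench, look, and retry.

play_rows:
  hand: [9.4,9.4,9.4,9.4,9.4]
  delta_pos:
    - [0,2,-1]
    - [0,3,0]
    - [0,3,0]
    - [0,1.5,1]
    - [0,0,2]
  twist: [0,0,0,0,0]

```text
t: 28.5
tcp_pos: [0.5524, -0.2563, 0.0735]
eef_rot: [[0.119, 0.984, 0.134], [0.993, -0.116, -0.029], [-0.013, 0.137, -0.991]]
contact_force: [-1.2, -1.8, -0.1]
finger_gap: 0.0417
```

Run:
```python
from h import *
s=r.get_state(); R=s["eef_rot"]
for k in(-1,1): print("tip",np.round(s["tcp_pos"]+R@[0,.053*k,.014],3))
t=shot("top"); d=shot("wrist")
im=np.zeros((600,600,3),np.uint8); im[:384,:512]=d["bgr"]; im[390:590]=cv2.resize(t["bgr"][145:225,225:395],(600,200))[:200]
cv2.imwrite("pics/w7.png",im)
print(proj(d,(.449,-.238,.008)))
```

```text
tip [ 0.502 -0.25   0.052]
tip [ 0.606 -0.263  0.067]
[120.66123006 207.44431022]
```

View pics/w7.png

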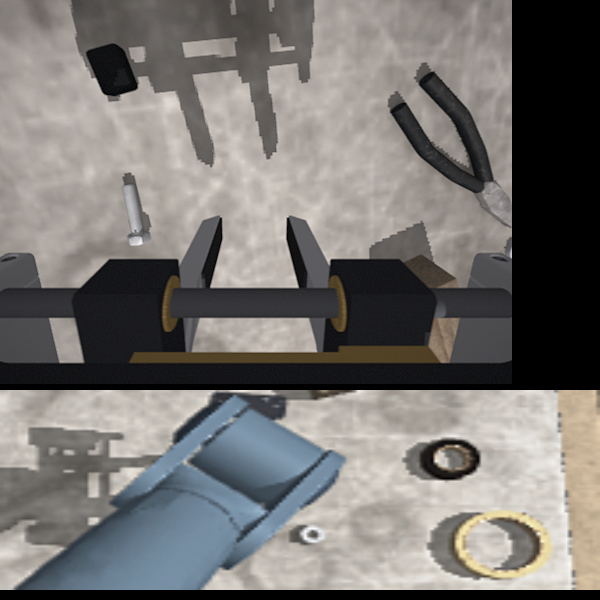

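Bolt B runs from (137,238) to (128,177), about 1 cm from the assumed place. I'll level first.

play_rows:
  hand: [9.4,9.4,9.4,9.4,9.4]
  delta_pos:
    - [0,0,0]
    - [0,0.5,0]
    - [0,0,0]
    - [0,0,2]
    - [0,0,2]
  twist: [0,0,0,0,0]

```text
t: 29.1
tcp_pos: [0.5609, -0.2578, 0.0352]
eef_rot: [[0.121, 0.984, 0.133], [0.993, -0.118, -0.029], [-0.013, 0.136, -0.991]]
contact_force: [-0.2, 0.5, 0.4]
finger_gap: 0.0895
```

play_rows:
  hand: [9.4,9.4,9.4,9.4,9.4]
  delta_pos:
    - [0,0,0.7]
    - [0,0,0.4]
    - [0,0.1,0.3]
    - [0,0.2,0.2]
    - [0,0.2,0.2]
  twist: [0,0,0,0,0]

```text
t: 29.6
tcp_pos: [0.5637, -0.2582, 0.0197]
eef_rot: [[0.117, 0.986, 0.118], [0.993, -0.115, -0.024], [-0.01, 0.12, -0.993]]
contact_force: [-14.3, 4.2, 17.9]
finger_gap: 0.0941
```

play_rows:
  hand: [9.4,9.4,9.4,9.4,9.4]
  delta_pos:
    - [0,0.2,0.2]
    - [0,0.2,0.2]
    - [0,0.2,0.2]
    - [0,0.2,0.2]
    - [0,0.2,0.2]
  twist: [0,0,0,0,0]

```text
t: 30.1
tcp_pos: [0.5656, -0.2583, 0.0182]
eef_rot: [[0.11, 0.99, 0.087], [0.994, -0.109, -0.014], [-0.005, 0.088, -0.996]]
contact_force: [-11.7, 1.9, 14.7]
finger_gap: 0.0943
```

play_rows:
  hand: [9.4,9.4,9.4,9.4,9.4]
  delta_pos:
    - [0,0.2,0.2]
    - [0,0.2,0.2]
    - [0,0.2,0.2]
    - [0,0.2,0.2]
    - [0,0.2,0.2]
  twist: [0,0,0,0,0]

```text
t: 30.6
tcp_pos: [0.5663, -0.2582, 0.0166]
eef_rot: [[0.103, 0.993, 0.053], [0.995, -0.103, -0.005], [0.001, 0.053, -0.999]]
contact_force: [-10.9, 2.2, 13.9]
finger_gap: 0.0943
```

play_rows:
  hand: [9.4,9.4,9.4,9.4,9.4]
  delta_pos:
    - [0,0.2,0.2]
    - [0,0.2,0.2]
    - [0,0.2,0.2]
    - [0,0.2,0.2]
    - [0,0.2,0.2]
  twist: [0,0,0,0,0]

```text
t: 31.1
tcp_pos: [0.5668, -0.2581, 0.015]
eef_rot: [[0.098, 0.995, 0.02], [0.995, -0.098, 0.004], [0.006, 0.019, -1.0]]
contact_force: [-10.2, 2.1, 12.4]
finger_gap: 0.0935
```

play_rows:
  hand: [9.4,9.4,9.4,9.4,9.4]
  delta_pos:
    - [0,0.2,0.2]
    - [0,0.2,0.2]
    - [0,0,0]
    - [0,0,-2]
    - [0,0,-2]
  twist: [0,0,0,0,0]

```text
t: 31.6
tcp_pos: [0.5658, -0.2578, 0.0547]
eef_rot: [[0.096, 0.995, 0.004], [0.995, -0.096, 0.009], [0.01, 0.003, -1.0]]
contact_force: [0.9, -0.2, -0.2]
finger_gap: 0.0942
```

Run:
```python
from h import *
d=shot("wrist"); cv2.imwrite("pics/w8.png",d["bgr"]); s=r.get_state(); print(np.round(s["eef_rot"][:,2],3))
P=(.46,-.238,.008); print(proj(d,P)); u,v=proj(d,P).astype(int)
g=cv2.cvtColor(d["bgr"],cv2.COLOR_BGR2GRAY)[v-45:v+45,u-40:u+40].astype(int)
print(np.median(g),g.max())
for thr in (20,30,40):
    m=(g-np.median(g)>thr)
    for c,st,rc in comps(m,40): print(thr,np.round(c+[u-40,v-45]),st,np.round(rc[1]),rc[2])
```

```text
[ 0.009  0.006 -1.   ]
[121.65321    202.88014718]
151.0 216
20 [ 83. 167.] [ 0  2  6 18 72] [17.  5.] 90.0
20 [126. 166.] [ 33   4  22  11 136] [ 9. 20.] 81.25383758544922
20 [121. 241.] [34 80 11  7 53] [ 6. 10.] 90.0
```

Run:
```python
from h import *
d=shot("wrist"); R=np.array([[0.119,0.984,0.134],[0.993,-0.116,-0.029],[-0.013,0.137,-0.991]])
T=np.eye(4);T[:3,:3]=R;T[:3,3]=[.5524,-.2563,.0735]
e=dict(d);e["T"]=T@d["T_tool_cam"]
a,b=ray(e,137,243,.008),ray(e,129,179,.008); print(a,b,(a+b)/2,np.linalg.norm(a-b),np.degrees(np.arctan2(*(b-a)[1::-1]))%180)
# check on the known-static rubber block & current picture
print("block",ray(e,112,72,.015)); c=(a+b)/2; print("now at",proj(d,c)); u,v=proj(d,c).astype(int)
cv2.imwrite("pics/w8.png",cv2.resize(d["bgr"][v-60:v+60,u-80:u+80],None,fx=3,fy=3))
print(u-80,v-60); go((c[0],c[1],.055),np.degrees(np.arctan2(*(b-a)[1::-1]))%180-90)
```

```text
[ 0.45586852 -0.27535083  0.008     ] [ 0.46281191 -0.21841038  0.008     ] [ 0.45934021 -0.2468806   0.008     ] 0.057362224967721046 83.04760473829961
block [ 0.47220065 -0.13923392  0.015     ]
now at [121.97526684 210.59723722]
41 150
tcp [ 0.5677 -0.2592  0.0572] delta cm [  0.18 -10.91   0.13]
jaw -5.5 twist rad 0.025 or -3.117 j6 -29.96731331312027
```

View pics/w8.png

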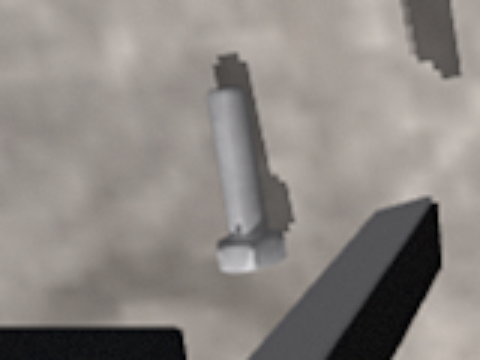

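The bolt runs from (227,90) to (250,265) in the crop, at about (0.459, −0.245), and the two looks agree. I'll retry the grasp.

play_rows:
  hand: [5,5,5,5,5]
  delta_pos:
    - [0,-2.5,0]
    - [0,-2.5,0]
    - [0.1,-2.5,0]
    - [0.1,-2.4,0]
    - [0,-0.8,0]
  twist: [0,0,0,0,0]

```text
t: 32.2
tcp_pos: [0.4596, -0.2466, 0.0545]
eef_rot: [[0.095, 0.995, 0.012], [0.995, -0.095, 0.004], [0.005, 0.012, -1.0]]
contact_force: [-0.2, 1.0, -0.4]
finger_gap: 0.0572
```

Run:
```python
from h import *
go((.459,-.245,.0165),-6.5); print(np.round(r.get_state()["eef_rot"][:,2],3))
```

```text
tcp [ 0.4596 -0.2466  0.0545] delta cm [ 0.13 -0.12  3.8 ]
jaw -5.5 twist rad 0.018 or -3.123 j6 -35.96655289425788
[ 0.012  0.004 -1.   ]
```

play_rows:
  hand: [4.5,4.5,4.5,4.5,4.5]
  delta_pos:
    - [0.1,-0.1,2]
    - [0,0,1.5]
    - [0,0,0.3]
    - [0,0,0.1]
    - [0,0,0]
  twist: [0,0,0,0,0]

```text
t: 32.7
tcp_pos: [0.4607, -0.2466, 0.0148]
eef_rot: [[0.096, 0.995, 0.016], [0.995, -0.096, 0.002], [0.003, 0.015, -1.0]]
contact_force: [0.7, -0.9, 0.3]
finger_gap: 0.0447
```

play_rows:
  hand: [0.5,0.5,0.5,0.5,0.5]
  delta_pos:
    - [0,0,0]
    - [0,0,0]
    - [0,0,0]
    - [0,0,0]
    - [0,0,0]
  twist: [0,0,0,0,0]

```text
t: 33.2
tcp_pos: [0.4623, -0.2476, 0.0168]
eef_rot: [[0.096, 0.995, 0.019], [0.995, -0.096, -0.001], [0.001, 0.019, -1.0]]
contact_force: [-0.3, 0.1, 0.5]
finger_gap: 0.0092
```

play_rows:
  hand: [0.5,0.5,0.5,0.5,0.5]
  delta_pos:
    - [0,0,-2]
    - [0,0,-4]
    - [0,0,-4]
    - [1,0,-4]
    - [2,0.2,-3]
  twist: [0,0,0,0,0]

```text
t: 33.7
tcp_pos: [0.4604, -0.216, 0.1869]
eef_rot: [[0.099, 0.995, 0.009], [0.995, -0.099, 0.007], [0.008, 0.008, -1.0]]
contact_force: [0.5, -0.7, 0.3]
finger_gap: 0.0089
```

play_rows:
  hand: [0.5,0.5,0.5,0.5,0.5]
  delta_pos:
    - [3.8,0.4,0]
    - [3.8,0.4,0]
    - [3.8,0.4,0]
    - [3.8,0.4,0]
    - [3.8,0.4,0]
  twist: [0,0,0,0,0]

```text
t: 34.2
tcp_pos: [0.5033, -0.0267, 0.1962]
eef_rot: [[0.106, 0.994, 0.022], [0.994, -0.106, -0.001], [0.002, 0.022, -1.0]]
contact_force: [1.1, -0.2, -0.6]
finger_gap: 0.0087
```

play_rows:
  hand: [0.5,0.5,0.5,0.5,0.5]
  delta_pos:
    - [3.8,0.4,0]
    - [3.8,0.4,0]
    - [3.8,0.4,0]
    - [3.8,0.4,0]
    - [3.8,0.4,0]
  twist: [0,0,0,0,0]

```text
t: 34.7
tcp_pos: [0.543, 0.1685, 0.197]
eef_rot: [[0.106, 0.994, 0.023], [0.994, -0.106, -0.001], [0.001, 0.023, -1.0]]
contact_force: [0.2, 0.2, -0.4]
finger_gap: 0.009
```

play_rows:
  hand: [0.5,0.5,0.5,0.5]
  delta_pos:
    - [3.8,0.4,0]
    - [3.5,0.4,0]
    - [2,0.4,0]
    - [0,0,0]
  twist: [0,0,0,0]

```text
t: 35.1
tcp_pos: [0.5643, 0.2678, 0.1965]
eef_rot: [[0.1, 0.995, 0.022], [0.995, -0.1, -0.001], [0.002, 0.022, -1.0]]
contact_force: [0.1, -0.2, -1.2]
finger_gap: 0.0089
```

Run:
```python
from h import *
go((.57,.3,.065)); s=r.get_state(); print(np.round(s["eef_rot"][:,2],3),s["finger_gap"])
```

```text
tcp [0.5643 0.2678 0.1965] delta cm [ 3.23 -0.05 13.15]
[ 0.022 -0.001 -1.   ] 0.008896655961894751
```

play_rows:
  hand: [0.5,0.5,0.5,0.5,0.5]
  delta_pos:
    - [1.5,3,0]
    - [1.5,3,1]
    - [0.8,0.5,3]
    - [0,0,4]
    - [0,0,3.5]
  twist: [0,0,0,0,0]

```text
t: 35.6
tcp_pos: [0.6404, 0.2971, 0.0854]
eef_rot: [[0.101, 0.994, 0.032], [0.995, -0.101, 0.0], [0.004, 0.032, -0.999]]
contact_force: [0.5, -0.0, -0.2]
finger_gap: 0.0088
```

play_rows:
  hand: [0.5,3,3,3,3]
  delta_pos:
    - [0,0,1]
    - [0,0,0]
    - [0,0,0]
    - [0,0,-4]
    - [0,0,-4]
  twist: [0,0,0,0,0]

```text
t: 36.1
tcp_pos: [0.6331, 0.2921, 0.1488]
eef_rot: [[0.104, 0.994, 0.014], [0.995, -0.104, -0.005], [-0.004, 0.014, -1.0]]
contact_force: [1.7, 0.1, 0.6]
finger_gap: 0.0297
```

play_rows:
  hand: [5,5,5,5,5]
  delta_pos:
    - [0,0,-4]
    - [-1,0,-1]
    - [-3,-1,0]
    - [-3.6,-1.1,0]
    - [-3.6,-1.1,0]
  twist: [0,0,0,0,0]

```text
t: 36.6
tcp_pos: [0.5947, 0.1843, 0.2187]
eef_rot: [[0.098, 0.994, 0.044], [0.995, -0.099, 0.001], [0.006, 0.044, -0.999]]
contact_force: [-0.3, -0.6, 0.2]
finger_gap: 0.0498
```

play_rows:
  hand: [5,5,5,5,5]
  delta_pos:
    - [-3.8,-0.5,0]
    - [-3.8,-0.5,0]
    - [-3.8,-0.5,0]
    - [-3.8,-0.5,0]
    - [-3.8,-0.5,0]
  twist: [0,0,0,0,0]

```text
t: 37.1
tcp_pos: [0.5478, -0.011, 0.2217]
eef_rot: [[0.097, 0.994, 0.054], [0.995, -0.097, -0.001], [0.005, 0.054, -0.999]]
contact_force: [1.3, -0.5, -0.1]
finger_gap: 0.05
```

play_rows:
  hand: [5,5,5,5,5]
  delta_pos:
    - [-3.8,-0.5,0]
    - [-3.8,-0.5,0]
    - [-3.8,-0.5,0]
    - [-3.8,-0.5,0]
    - [-3.8,-0.5,0]
  twist: [0,0,0,0,0]

```text
t: 37.6
tcp_pos: [0.5004, -0.2072, 0.2244]
eef_rot: [[0.098, 0.993, 0.063], [0.995, -0.098, -0.006], [-0.0, 0.063, -0.998]]
contact_force: [0.9, 0.1, 0.5]
finger_gap: 0.05
```

play_rows:
  hand: [5,5,5,5,5]
  delta_pos:
    - [-3.8,-0.5,0]
    - [-3.5,-0.5,1]
    - [-2,-0.5,3]
    - [0,0,2]
    - [0,0,0]
  twist: [0,0,0,0,0]

```text
t: 38.1
tcp_pos: [0.4762, -0.3107, 0.1681]
eef_rot: [[0.107, 0.992, 0.071], [0.994, -0.106, -0.017], [-0.009, 0.073, -0.997]]
contact_force: [-0.4, 0.2, 0.4]
finger_gap: 0.0498
```

Run:
```python
from h import *
go((.4665,-.3474,.06)); s=r.get_state(); print(np.round(s["eef_rot"][:,2],3))
d=shot("wrist"); print(proj(d,(.4665,-.3474,.01))); parts(d,[("nut",(.4665,-.3474,.013),.013)],rad=40)
u,v=proj(d,(.4665,-.3474,.013)).astype(int); 
t=shot("top"); im=np.zeros((600,560,3),np.uint8); im[:360,:540]=cv2.resize(d["bgr"][v-60:v+60,u-90:u+90],(540,360)); im[365:585]=cv2.resize(t["bgr"][130:212,100:310],(560,220),interpolation=cv2.INTER_CUBIC); cv2.imwrite("pics/w9.png",im); print(u-90,v-60)
```

```text
tcp [ 0.4762 -0.3107  0.1681] delta cm [-3.65 -1.36 10.77]
[ 0.071 -0.017 -0.997]
[239.9518723 209.893556 ]
nut centre [ 0.4659 -0.3471] px [240. 211.] yaw 83.6 LxW mm 22.0 21.0 area 171
150 150
```

View pics/w9.png

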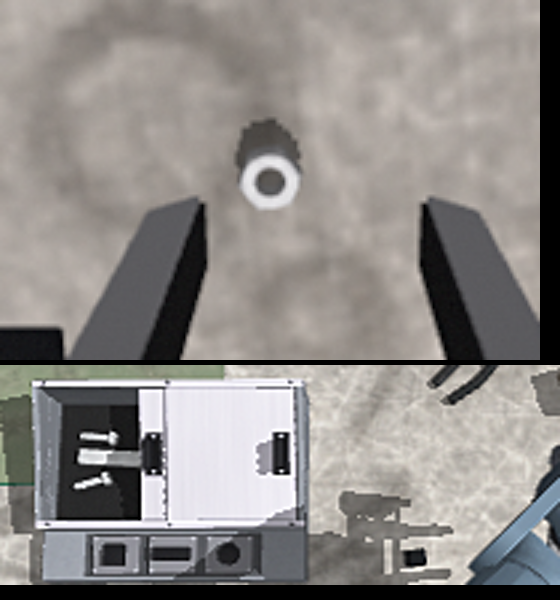

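The nut is at (240,211), unmoved. The top strip shows the offcut and both bolts lying in the open bay. Next I'll grasp the nut.

play_rows:
  hand: [4.5,4.5,4.5,4.5,4.5]
  delta_pos:
    - [-2,-0.8,2]
    - [-1.6,-0.8,3]
    - [0,-0.2,3]
    - [0,0,2]
    - [0,0,0]
  twist: [0,0,0,0,0]

```text
t: 38.7
tcp_pos: [0.4693, -0.3514, 0.0794]
eef_rot: [[0.101, 0.991, 0.088], [0.995, -0.098, -0.035], [-0.026, 0.091, -0.996]]
contact_force: [-0.2, 0.7, -0.4]
finger_gap: 0.0448
```

Run:
```python
from h import *
go((.466,-.347,.018)); print(np.round(r.get_state()["eef_rot"][:,2],3))
```

```text
tcp [ 0.4693 -0.3514  0.0794] delta cm [ 0.56 -0.93  6.07]
[ 0.088 -0.035 -0.996]
```

play_rows:
  hand: [4.5,4.5,4.5,4.5,4.5]
  delta_pos:
    - [0.3,-0.5,2.5]
    - [0.2,-0.4,2]
    - [0,0,1]
    - [0,0,0.5]
    - [0,0,0]
  twist: [0,0,0,0,0]

```text
t: 39.2
tcp_pos: [0.4728, -0.3516, 0.0284]
eef_rot: [[0.097, 0.99, 0.1], [0.995, -0.093, -0.047], [-0.038, 0.104, -0.994]]
contact_force: [-1.1, 0.1, 0.5]
finger_gap: 0.0451
```

play_rows:
  hand: [4.5]
  delta_pos:
    - [0,0,0]
  twist: [0]

```text
t: 39.3
tcp_pos: [0.4736, -0.3523, 0.0298]
eef_rot: [[0.097, 0.99, 0.101], [0.995, -0.092, -0.049], [-0.039, 0.105, -0.994]]
contact_force: [-0.3, 0.5, 0.4]
finger_gap: 0.0453
```

play_rows:
  hand: [4.5,4.5,1.5,1.5,1.5]
  delta_pos:
    - [0.5,-0.8,0.8]
    - [0,-0.2,0.4]
    - [0,0,0.1]
    - [0,0,0.1]
    - [0,0,0.1]
  twist: [0,0,0,0,0]

```text
t: 39.8
tcp_pos: [0.4649, -0.3479, 0.0156]
eef_rot: [[0.095, 0.99, 0.1], [0.995, -0.09, -0.05], [-0.041, 0.104, -0.994]]
contact_force: [-5.5, 3.1, 12.6]
finger_gap: 0.0256
```

play_rows:
  hand: [1.5,1.5,1.5]
  delta_pos:
    - [0,0,0]
    - [0,0,0]
    - [0,0,0]
  twist: [0,0,0]

```text
t: 40.1
tcp_pos: [0.4649, -0.3482, 0.016]
eef_rot: [[0.096, 0.99, 0.1], [0.995, -0.091, -0.05], [-0.041, 0.104, -0.994]]
contact_force: [-0.1, -0.2, 0.4]
finger_gap: 0.0248
```

Nut held (gap 24.8 mm). I'll lift it and carry it to the bay.

play_rows:
  hand: [1.5,1.5,1.5,1.5,1.5]
  delta_pos:
    - [0,0,-2]
    - [0,0,-4]
    - [0,0,-4]
    - [0,0,-4]
    - [0,0,-4]
  twist: [0,0,0,0,0]

```text
t: 40.6
tcp_pos: [0.4434, -0.3352, 0.1919]
eef_rot: [[0.095, 0.991, 0.089], [0.995, -0.092, -0.038], [-0.029, 0.093, -0.995]]
contact_force: [0.3, -0.5, -0.3]
finger_gap: 0.0244
```

play_rows:
  hand: [1.5,1.5,1.5,1.5,1.5]
  delta_pos:
    - [2,0.3,-1]
    - [3.8,0.3,0]
    - [3.8,0.3,0]
    - [3.8,0.3,0]
    - [3.8,0.3,0]
  twist: [0,0,0,0,0]

```text
t: 41.1
tcp_pos: [0.4776, -0.1673, 0.2068]
eef_rot: [[0.105, 0.989, 0.103], [0.994, -0.1, -0.052], [-0.041, 0.108, -0.993]]
contact_force: [1.3, 0.6, -0.5]
finger_gap: 0.0251
```

play_rows:
  hand: [1.5,1.5,1.5,1.5,1.5]
  delta_pos:
    - [3.8,0.3,0]
    - [3.8,0.3,0]
    - [3.8,0.3,0]
    - [3.8,0.3,0]
    - [3.8,0.3,0]
  twist: [0,0,0,0,0]

```text
t: 41.6
tcp_pos: [0.5127, 0.0281, 0.2002]
eef_rot: [[0.106, 0.989, 0.106], [0.994, -0.101, -0.053], [-0.041, 0.111, -0.993]]
contact_force: [1.2, -0.1, 0.1]
finger_gap: 0.0249
```

Run:
```python
from h import *
go((.56,.255,.2)); s=r.get_state(); print(np.round(s["eef_rot"],3),s["finger_gap"])
```

```text
tcp [0.5127 0.0281 0.2002] delta cm [23.05  2.39 -0.68]
[[ 0.106  0.989  0.106]
 [ 0.994 -0.101 -0.053]
 [-0.041  0.111 -0.993]] 0.02493319257656889
```

play_rows:
  hand: [1.5,1.5,1.5,1.5,1.5]
  delta_pos:
    - [3.8,0.2,0]
    - [3.8,0.2,0]
    - [3.8,0.2,0]
    - [3.8,0.2,0]
    - [3.8,0.2,0]
  twist: [0,0,0,0,0]

```text
t: 42.1
tcp_pos: [0.5426, 0.2248, 0.1924]
eef_rot: [[0.105, 0.989, 0.107], [0.994, -0.1, -0.052], [-0.041, 0.112, -0.993]]
contact_force: [0.5, -0.1, -0.2]
finger_gap: 0.0248
```

play_rows:
  hand: [1.5,1.5,1.5]
  delta_pos:
    - [3,0.2,0]
    - [1,0,1]
    - [0,0,1]
  twist: [0,0,0]

```text
t: 42.4
tcp_pos: [0.5512, 0.2691, 0.1703]
eef_rot: [[0.099, 0.989, 0.109], [0.994, -0.094, -0.05], [-0.04, 0.114, -0.993]]
contact_force: [-0.9, -1.3, -1.3]
finger_gap: 0.0249
```

Run:
```python
from h import *
go((.56,.257,.08)); s=r.get_state(); print(np.round(s["eef_rot"][:,2],3),s["finger_gap"])
```

```text
tcp [0.5512 0.2691 0.1703] delta cm [-0.76 -0.05  9.12]
[ 0.109 -0.05  -0.993] 0.02494810496858319
```

play_rows:
  hand: [1.5,1.5,1.5,1.5,1.5]
  delta_pos:
    - [0,0,2]
    - [0,0,3]
    - [0,0,3]
    - [0,0,1.5]
    - [0,0,0.2]
  twist: [0,0,0,0,0]

```text
t: 42.9
tcp_pos: [0.5602, 0.2572, 0.0658]
eef_rot: [[0.103, 0.989, 0.104], [0.994, -0.098, -0.054], [-0.043, 0.109, -0.993]]
contact_force: [-0.6, -0.0, -0.8]
finger_gap: 0.0251
```

play_rows:
  hand: [4,4,4,4,4]
  delta_pos:
    - [0,0,0]
    - [0,0,0]
    - [0,0,-2]
    - [0,0,-4]
    - [0,0,-4]
  twist: [0,0,0,0,0]

```text
t: 43.4
tcp_pos: [0.548, 0.2604, 0.1662]
eef_rot: [[0.105, 0.99, 0.098], [0.993, -0.1, -0.056], [-0.046, 0.103, -0.994]]
contact_force: [0.1, 0.9, -0.2]
finger_gap: 0.0404
```

play_rows:
  hand: [5,5,5]
  delta_pos:
    - [0,0,-2]
    - [-2,-1,0]
    - [-2,0,0]
  twist: [0,0,0]

```text
t: 43.7
tcp_pos: [0.537, 0.2259, 0.2018]
eef_rot: [[0.102, 0.987, 0.121], [0.994, -0.096, -0.049], [-0.037, 0.125, -0.991]]
contact_force: [0.2, -0.1, -0.8]
finger_gap: 0.0499
```

Run:
```python
from h import *
d=shot("wrist"); cv2.imwrite("pics/w10.png",d["bgr"]); s=r.get_state(); print(np.round(s["eef_rot"],3), s["qpos"])
go((.59,.2,.2),90)
```

```text
[[ 0.104  0.987  0.122]
 [ 0.994 -0.098 -0.05 ]
 [-0.038  0.127 -0.991]] [ 13.49998311   2.83240738 103.81031148  -4.81257586  67.25848975
  20.94193991]
tcp [0.5379 0.2238 0.2028] delta cm [-1.81  5.34  1.03]
jaw -5.7 twist rad 1.472 or -1.67 j6 20.941939913105816
```

View pics/w10.png

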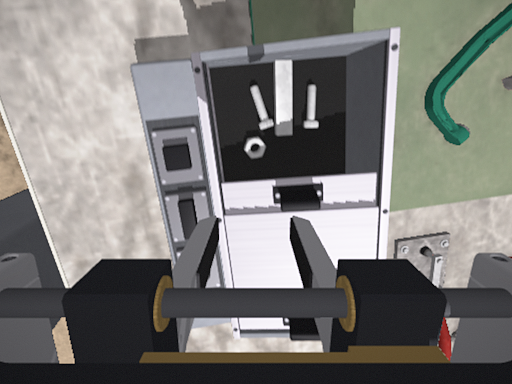

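All four parts lie flat in the bay: bolts at (260,105) and (311,107), offcut (284,98), nut (255,148). The left pull is at (298,195). I'll close the fingers and push this pull leftwards from its right side.

play_rows:
  hand: [0,0,0,0,0]
  delta_pos:
    - [-2.3,2,0]
    - [-2,2,1]
    - [0,0,2]
    - [0,0,1]
    - [0,0,0]
  twist: [0,0,0,0,0]

```text
t: 44.25
tcp_pos: [0.5829, 0.1744, 0.178]
eef_rot: [[0.105, 0.985, 0.137], [0.994, -0.099, -0.047], [-0.033, 0.142, -0.989]]
contact_force: [0.1, 0.1, -0.0]
finger_gap: 0.0132
```

Run:
```python
from h import *
d=shot("wrist"); s=r.get_state(); print(np.round(s["eef_rot"][:,2],3), s["finger_gap"])
go((.588,.178,.106))
print("tip",np.round(s["tcp_pos"]+s["eef_rot"]@[0,0,.014],3))
R=np.array([[.104,.987,.122],[.994,-.098,-.05],[-.038,.127,-.991]]);T=np.eye(4);T[:3,:3]=R;T[:3,3]=[.5379,.2238,.2028]
e=dict(d);e["T"]=T@d["T_tool_cam"]
print("pull top ends",ray(e,274,197,.113),ray(e,323,200,.115),"cover edge",ray(e,225,183,.075))
```

```text
[ 0.138 -0.047 -0.989] 0.009824397483399656
tcp [0.5831 0.1747 0.1787] delta cm [ 0.62 -0.58  7.24]
tip [0.585 0.174 0.165]
pull top ends [0.5690667  0.21725489 0.113     ] [0.61828317 0.20766315 0.115     ] cover edge [0.52286602 0.22716474 0.075     ]
```

play_rows:
  hand: [0,0,0,0,0]
  delta_pos:
    - [0,-0.3,2]
    - [0,-0.3,3]
    - [0,0,1.5]
    - [0,0,0.5]
    - [0,0,0]
  twist: [0,0,0,0,0]

```text
t: 44.8
tcp_pos: [0.5899, 0.1752, 0.1129]
eef_rot: [[0.101, 0.984, 0.148], [0.994, -0.095, -0.045], [-0.03, 0.152, -0.988]]
contact_force: [0.4, 0.0, -0.2]
finger_gap: 0.0004
```

play_rows:
  hand: [0,0,0,0,0]
  delta_pos:
    - [1,-0.1,-0.05]
    - [1,-0.1,-0.05]
    - [1.5,-0.15,-0.07]
    - [1.5,-0.15,-0.07]
    - [1.5,-0.15,-0.07]
  twist: [0,0,0,0,0]

```text
t: 45.3
tcp_pos: [0.5909, 0.2438, 0.116]
eef_rot: [[0.102, 0.983, 0.151], [0.994, -0.095, -0.048], [-0.033, 0.155, -0.987]]
contact_force: [1.1, -2.8, -1.4]
finger_gap: 0.0006
```

play_rows:
  hand: [0,0,0,0,0]
  delta_pos:
    - [1.5,-0.15,0.1]
    - [1.5,-0.15,0.1]
    - [1.3,-0.15,0]
    - [1,-0.1,0]
    - [0.6,-0.1,0]
  twist: [0,0,0,0,0]

```text
t: 45.8
tcp_pos: [0.592, 0.3115, 0.1136]
eef_rot: [[0.099, 0.983, 0.156], [0.995, -0.092, -0.046], [-0.031, 0.16, -0.987]]
contact_force: [0.7, -2.2, 2.4]
finger_gap: 0.0006
```

play_rows:
  hand: [0,0,0,0,0]
  delta_pos:
    - [0.4,0,0]
    - [0.4,0,0]
    - [0.4,0,0]
    - [0.3,0,0]
    - [0.3,0,0]
  twist: [0,0,0,0,0]

```text
t: 46.3
tcp_pos: [0.5923, 0.3162, 0.1136]
eef_rot: [[0.098, 0.985, 0.143], [0.993, -0.087, -0.08], [-0.066, 0.15, -0.986]]
contact_force: [-2.5, -11.7, 6.3]
finger_gap: 0.0003
```

The left cover is shut: −11.7 N at the stop, with the pull at y ≈ 0.33. I'll retract and check with the top camera before touching the keys.

play_rows:
  hand: [0,0,0,0,0]
  delta_pos:
    - [-0.5,0,0]
    - [-0.5,0,0]
    - [0,0,-3]
    - [0,0,-3]
    - [0,0,-2]
  twist: [0,0,0,0,0]

```text
t: 46.8
tcp_pos: [0.5767, 0.3109, 0.1889]
eef_rot: [[0.101, 0.986, 0.133], [0.993, -0.091, -0.079], [-0.066, 0.14, -0.988]]
contact_force: [0.4, 0.5, -0.9]
finger_gap: 0.0005
```

play_rows:
  hand: [0,0,0,0,0]
  delta_pos:
    - [-3,-2,0]
    - [-4,-2,0]
    - [-4,-2,0]
    - [-4,-2,0]
    - [-3,-1,0]
  twist: [0,0,0,0,0]

```text
t: 47.3
tcp_pos: [0.469, 0.1406, 0.1902]
eef_rot: [[0.096, 0.985, 0.143], [0.994, -0.087, -0.069], [-0.056, 0.149, -0.987]]
contact_force: [0.3, 0.3, 0.8]
finger_gap: 0.0006
```

Run:
```python
from h import *
s=r.get_state(); R=s["eef_rot"]; print(np.round(R,3))
go((.4715,.1141,.095))
t=shot("top"); d=shot("wrist")
im=np.zeros((600,560,3),np.uint8); im[:384,:512]=d["bgr"]; im[390:590]=cv2.resize(t["bgr"][125:217,100:340],(560,200),interpolation=cv2.INTER_CUBIC); cv2.imwrite("pics/w11.png",im)
for n,y in (("r",.1141),("b",.1879),("s",.2618)): print(n,proj(d,(.4715,y,.058)))
```

```text
[[ 0.096  0.985  0.143]
 [ 0.994 -0.087 -0.069]
 [-0.056  0.149 -0.987]]
tcp [0.469  0.1406 0.1902] delta cm [-2.08 -0.95  9.62]
r [241.57794572 200.51459615]
b [234.32196946 135.4589425 ]
s [225.70945849  58.2408658 ]
```

View pics/w11.png

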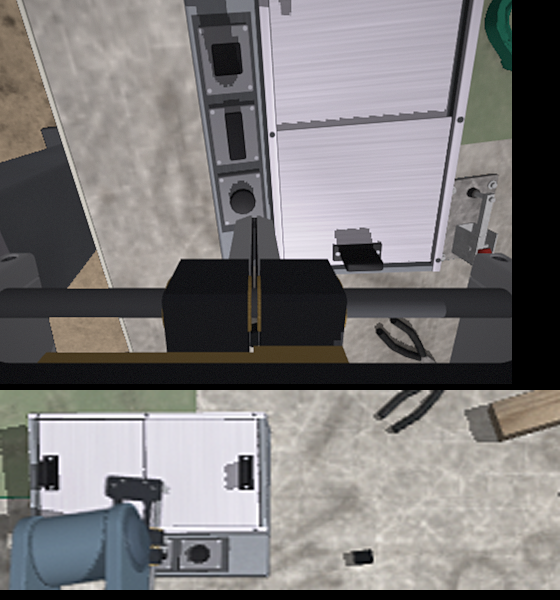

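Both covers look shut. The keys appear at round (243,201), bar (235,135) and square (227,59), within 2 px of the predicted positions. I'll go above the round key.

play_rows:
  hand: [0,0,0,0,0]
  delta_pos:
    - [-0.7,-0.4,2.5]
    - [-0.7,-0.4,3]
    - [-0.5,-0.4,3]
    - [0,-0.1,1.2]
    - [0,0,0]
  twist: [0,0,0,0,0]

```text
t: 47.9
tcp_pos: [0.4719, 0.1171, 0.0927]
eef_rot: [[0.102, 0.983, 0.152], [0.994, -0.093, -0.064], [-0.049, 0.158, -0.986]]
contact_force: [-0.0, 0.1, 0.3]
finger_gap: 0.0003
```

```bash
cat >> h.py <<'E'
def tipgo(x,y,z):
    s=r.get_state(); R=s["eef_rot"]; tip=s["tcp_pos"]+R@[0,0,.014]
    print("tip",np.round(tip,4),"delta cm",np.round(R.T@(np.array([x,y,z])-tip)*100,2),"down",np.round(-R[2],3),"F",np.round(s["contact_force"],1))
E
python3 -c "
from h import *
tipgo(.4715,.1141,.060)"
```

```text
tip [0.4741 0.1162 0.0789] delta cm [-0.14 -0.53  1.84] down [ 0.049 -0.158  0.986] F [-0.   0.1  0.3]
```

play_rows:
  hand: [0,0,0,0,0]
  delta_pos:
    - [-0.1,-0.3,1]
    - [0,-0.2,0.8]
    - [0,-0.05,0.3]
    - [0,-0.05,0.3]
    - [0,-0.05,0.3]
  twist: [0,0,0,0,0]

```text
t: 48.4
tcp_pos: [0.4717, 0.1165, 0.0661]
eef_rot: [[0.101, 0.982, 0.157], [0.994, -0.092, -0.063], [-0.047, 0.162, -0.986]]
contact_force: [-6.4, -0.2, 14.8]
finger_gap: 0.0008
```

play_rows:
  hand: [0,0,0]
  delta_pos:
    - [0,-0.05,0.25]
    - [0,-0.05,0.25]
    - [0,-0.05,0.25]
  twist: [0,0,0]

```text
t: 48.7
tcp_pos: [0.472, 0.1166, 0.0657]
eef_rot: [[0.101, 0.983, 0.151], [0.994, -0.092, -0.065], [-0.05, 0.156, -0.986]]
contact_force: [-17.1, -0.4, 26.3]
finger_gap: 0.0007
```

The round key bottomed out (26 N, tip 6 mm down). I'll lift and move to the square key.

play_rows:
  hand: [0,0,0,0,0]
  delta_pos:
    - [0,0,-1]
    - [0,0,-2]
    - [1,0,-1]
    - [3.5,-0.3,-0.2]
    - [3.5,-0.3,-0.2]
  twist: [0,0,0,0,0]

```text
t: 49.2
tcp_pos: [0.4709, 0.2005, 0.109]
eef_rot: [[0.108, 0.981, 0.16], [0.993, -0.099, -0.065], [-0.048, 0.166, -0.985]]
contact_force: [1.2, -0.2, -0.8]
finger_gap: 0.0008
```

play_rows:
  hand: [0,0,0,0,0]
  delta_pos:
    - [3.5,-0.3,-0.2]
    - [2.5,-0.2,-0.2]
    - [0.5,0,0]
    - [0,0,0]
    - [0,0,0]
  twist: [0,0,0,0,0]

```text
t: 49.7
tcp_pos: [0.4719, 0.2736, 0.1087]
eef_rot: [[0.103, 0.981, 0.162], [0.994, -0.094, -0.062], [-0.046, 0.168, -0.985]]
contact_force: [0.6, 0.5, -0.2]
finger_gap: 0.0001
```

```bash
python3 -c "
from h import *
tipgo(.4705,.2618,.060)"
```

```text
tip [0.4742 0.2727 0.0949] delta cm [-0.96 -0.84  3.45] down [ 0.046 -0.168  0.985] F [ 0.6  0.5 -0.2]
```

play_rows:
  hand: [0,0,0,0,0]
  delta_pos:
    - [-0.6,-0.3,1]
    - [-0.4,-0.3,1]
    - [0,-0.1,0.5]
    - [0,0,0.2]
    - [0,0,0]
  twist: [0,0,0,0,0]

```text
t: 50.2
tcp_pos: [0.4672, 0.2577, 0.0776]
eef_rot: [[0.108, 0.981, 0.159], [0.993, -0.099, -0.064], [-0.047, 0.165, -0.985]]
contact_force: [-0.1, -0.3, 0.0]
finger_gap: 0.0005
```

```bash
python3 -c "
from h import *
tipgo(.4705,.2618,.060)"
```

```text
tip [0.4695 0.2568 0.0638] delta cm [ 0.52 -0.01  0.36] down [ 0.047 -0.165  0.985] F [-0.1 -0.3  0. ]
```

play_rows:
  hand: [0,0,0,0,0]
  delta_pos:
    - [0.4,0,0.3]
    - [0,-0.05,0.5]
    - [0,-0.05,0.4]
    - [0,-0.05,0.4]
    - [0,-0.05,0.4]
  twist: [0,0,0,0,0]

```text
t: 50.7
tcp_pos: [0.47, 0.2621, 0.0653]
eef_rot: [[0.108, 0.982, 0.156], [0.993, -0.099, -0.068], [-0.051, 0.162, -0.985]]
contact_force: [-26.2, -6.7, 45.1]
finger_gap: 0.0003
```

play_rows:
  hand: [0,0,0]
  delta_pos:
    - [0,-0.05,0.25]
    - [0,-0.05,0.25]
    - [0,-0.05,0.25]
  twist: [0,0,0]

```text
t: 51.0
tcp_pos: [0.4713, 0.2627, 0.0658]
eef_rot: [[0.107, 0.982, 0.156], [0.993, -0.097, -0.071], [-0.055, 0.163, -0.985]]
contact_force: [-11.6, -3.5, 23.0]
finger_gap: 0.0003
```

The square key is fully down. Now the bar key.

play_rows:
  hand: [0,0,0,0,0]
  delta_pos:
    - [0,0,-1]
    - [0,0,-2]
    - [-2,0,-0.5]
    - [-2.5,0.2,0]
    - [-2,0.2,0]
  twist: [0,0,0,0,0]

```text
t: 51.5
tcp_pos: [0.4644, 0.2013, 0.1076]
eef_rot: [[0.101, 0.982, 0.162], [0.993, -0.091, -0.07], [-0.054, 0.168, -0.984]]
contact_force: [0.4, 1.2, -0.2]
finger_gap: 0.0001
```

play_rows:
  hand: [0,0]
  delta_pos:
    - [0,0,0]
    - [0,0,0]
  twist: [0,0]

```text
t: 51.7
tcp_pos: [0.4646, 0.2002, 0.1078]
eef_rot: [[0.104, 0.981, 0.163], [0.993, -0.094, -0.07], [-0.053, 0.169, -0.984]]
contact_force: [1.0, -0.4, 0.3]
finger_gap: 0.0006
```

```bash
python3 -c "
from h import *
tipgo(.471,.1879,.063)"
```

```text
tip [0.4669 0.1992 0.094 ] delta cm [-0.91 -0.02  3.2 ] down [ 0.053 -0.169  0.984] F [ 1.  -0.4  0.3]
```

play_rows:
  hand: [0,0,0,0,0]
  delta_pos:
    - [-0.5,0,1]
    - [-0.3,0,1]
    - [0,0,0.6]
    - [0,0,0.2]
    - [0,0,0]
  twist: [0,0,0,0,0]

```text
t: 52.2
tcp_pos: [0.4678, 0.1913, 0.0764]
eef_rot: [[0.101, 0.982, 0.16], [0.993, -0.091, -0.07], [-0.054, 0.166, -0.985]]
contact_force: [0.4, 0.2, 0.7]
finger_gap: 0.0004
```

```bash
python3 -c "
from h import *
tipgo(.471,.1879,.060)"
```

```text
tip [0.47   0.1903 0.0627] delta cm [-0.22  0.08  0.29] down [ 0.054 -0.166  0.985] F [0.4 0.2 0.7]
```

play_rows:
  hand: [0,0,0,0,0]
  delta_pos:
    - [-0.1,0,0.4]
    - [0,-0.05,0.4]
    - [0,-0.05,0.35]
    - [0,-0.05,0.35]
    - [0,-0.05,0.3]
  twist: [0,0,0,0,0]

```text
t: 52.7
tcp_pos: [0.4711, 0.1908, 0.0658]
eef_rot: [[0.101, 0.982, 0.16], [0.993, -0.091, -0.07], [-0.055, 0.166, -0.985]]
contact_force: [-11.4, -0.7, 23.8]
finger_gap: 0.0004
```

play_rows:
  hand: [0,0]
  delta_pos:
    - [0,-0.05,0.2]
    - [0,-0.05,0.2]
  twist: [0,0]

```text
t: 52.9
tcp_pos: [0.4724, 0.191, 0.0661]
eef_rot: [[0.101, 0.982, 0.162], [0.993, -0.09, -0.071], [-0.055, 0.168, -0.984]]
contact_force: [-10.9, -1.2, 16.2]
finger_gap: 0.0002
```

play_rows:
  hand: [0,0,0,0,0]
  delta_pos:
    - [0,0,-1]
    - [0,0,-3]
    - [0,0,-4]
    - [0,-2,-4]
    - [-3,-2,0]
  twist: [0,0,0,0,0]

```text
t: 53.4
tcp_pos: [0.4115, 0.1744, 0.185]
eef_rot: [[0.099, 0.981, 0.165], [0.994, -0.088, -0.071], [-0.055, 0.171, -0.984]]
contact_force: [0.7, -0.5, -0.4]
finger_gap: 0.0007
```

play_rows:
  hand: [0,0,0,0,0]
  delta_pos:
    - [-4,0,0]
    - [-4,0,0]
    - [-4,0,0]
    - [-4,0,0]
    - [-4,0,0]
  twist: [0,0,0,0,0]

```text
t: 53.9
tcp_pos: [0.3901, -0.0277, 0.1984]
eef_rot: [[0.088, 0.981, 0.175], [0.995, -0.077, -0.07], [-0.056, 0.18, -0.982]]
contact_force: [-0.3, -0.6, -0.1]
finger_gap: 0.0003
```

play_rows:
  hand: [0,0,0,0,0]
  delta_pos:
    - [-4,0,0]
    - [-4,0,0]
    - [-2,0,0]
    - [0,0,0]
    - [0,0,0]
  twist: [0,0,0,0,0]

```text
t: 54.4
tcp_pos: [0.3795, -0.1352, 0.2056]
eef_rot: [[0.097, 0.979, 0.179], [0.993, -0.085, -0.076], [-0.059, 0.185, -0.981]]
contact_force: [-0.2, -0.4, 0.5]
finger_gap: 0.0001
```

Run:
```python
from h import *
t=shot("top"); cv2.imwrite("pics/end.png",cv2.resize(t["bgr"][125:225,100:390],None,fx=2.75,fy=2.75,interpolation=cv2.INTER_CUBIC))
```

```text
(no output)
```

View pics/end.png

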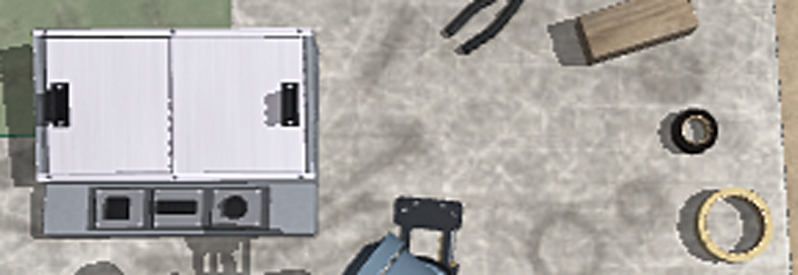

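The final view shows both covers shut (seam at 170, no gaps), all keys up, the tapes in place and no steel parts on the bench. Handing in.

```bash
python3 -c "
from h import *
print(r.hand_in())"
```

```text
the job is handed in; nothing more can be done
None
```

The job is finished and handed in at about 54 s; the hand-in reported no verdict.

**What I did**
- I pushed the right cover home and slid the left cover fully open. Both ended at their stops, at about 15 N.
- Four steel parts were present: the offcut, two bolts and the nut. I put them all in the left bay. A wrist picture before closing showed all four lying flat on the bay floor.
- I slid the left cover shut against its stop (about 12 N), then pressed round, square and bar one at a time. Each key bottomed out at 24–45 N.

**Last checks**
- The final top view shows both covers shut, all keys up, no steel parts left on the bench, and the tapes where they started.
- The gripper hides the rubber block in that last view. It was in place in the picture taken before the keys, and nothing was moved near it after that.

**What went less well**
- **Missed grasp:** the first try at the second bolt closed on nothing and I measured the bolt about 1 cm from where I had first placed it. I found it again and the second try held.
- **Tool tilt:** the tool drifted up to 11° off vertical over the run. I levelled it twice by pressing the open fingers on bare bench, with one reading of 40 N.
- **Square key force:** pressing it briefly reached 45 N, through the fingers rather than the gripper body.

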